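Snug down the shaker platform's recessed cap screw with the T-handle hex key

TASK

The orbital shaker's platform has been put back, but the cap screw at the bottom of the well in its central hub is still loose: take the red T-handle hex key from its stand, lower it into the well and, pressing lightly, turn it until it drops into the hidden hexagon socket. Then turn the screw clockwise until it comes up firm against its stop, only hand-snug, never forcing the key on the screw. Pull the key straight out and put it back upright in its hole in the stand, leaving the flasks, jars and other things on the bench undisturbed.

Things in the scene. Friction and masses are not known exactly. Their poses are not given: they have to be found in the camera images.
- key_handle (a point): Centre of the red grip bar of the T-handle hex key: 90 mm long, 16 mm wide (grip across this, mid-bar, from above), 18 mm high. The key (0.15 kg) starts standing in the stand. Axes: x along the bar, y across it, z up the key. 109 mm above the key's lower end; the bar's underside is 100 mm above it.
- key_tip (a point): Centre of the flat, square-cut lower end of the same key's shank: a straight steel hexagon, 12 mm across flats, 13.9 mm across corners, 100 mm long. z points up the key; two of the hexagon's corners lie along the key's x axis (the bar).
- well_mouth (a point): Centre of the well's mouth, in the dark round hub (56 mm wide, its top 102 mm above the bench, standing 4 mm proud) in the middle of the shaker's 260 x 280 mm platform; fixed, z up. A cone 24 mm wide narrows to a round well 15 mm wide at 4.5 mm depth. Four wire clamps stand at the platform's corners, 123 mm from the well, up to 140 mm above the bench; two hold flasks.
- screw_face (a point): Centre of the screw's flat face, 22 mm below the well's mouth; its hexagon socket goes 10 mm deeper. How the hexagon is turned is unknown, repeats every 60 degrees and is not shown by this frame (z up). The key enters only within about 5 degrees of the right angle, else it rests on the face; once in, it has about 5 degrees of play either way.
- screw (a joint): Turn of the screw in the well, rad: grows clockwise seen from above, starts at 0.45 to 0.95, firm stop at 1.40 (no stop the other way). It runs at about 0.07 N m, so a key pressed on its face with under 10 N slides without carrying it round. At the stop 0.2 to 0.3 N m is snug; over 0.5 N m, or over 80 N of press, is forcing it.
- stand_hole (a point): Centre of the mouth of the key's hole in the blue stand, a fixed block 60 x 110 x 45 mm. The hole is round, 20 mm wide, 40 mm deep, its floor 5 mm above the bench. Two small dark L keys stand in the block 40 and 63 mm from the hole along +y (the block's length), up to 77 mm above the bench. z up.
- flask_a: A 100 ml glass flask with foil cap, 64 mm wide at its foot, 102 mm high, standing loose in a corner clamp on the platform, its top 202 mm above the bench; origin at the centre of its foot. Leave it alone.
- flask_b: A second flask like it in the opposite clamp. Leave it alone.
- jar_a: A glass culture jar with a foil cap, 65 mm wide, 92 mm high; origin under its centre. Leave it alone.
- jar_b: A second culture jar of the same size. Leave it alone.
- lamp: A glass spirit lamp with glass cap, 84 mm wide, 92 mm high; origin under its centre. Leave it alone.
- matchbox: A red matchbox lying flat, 53 x 36 x 15 mm; origin under its centre. Leave it alone.
Things that resemble listed ones, but are neither listed nor needed, are in the scene too. Of the things that look like the part that bears key_handle, the largest one is meant.

How it is judged:
By the outcome, as a careful person would: the job done as asked, in the order asked, and still so for the second after the job is handed in, with the robot touching nothing.
It also fails if it takes over 72 s, if anything falls off the work surface, if the arm or the gripper's body presses on something with over 40 N, if the wrist force passes 120 N, or if a joint passes its speed limit or range.

ROBOT

A 6-joint arm with a two-finger parallel gripper is mounted at the origin on the work surface. World frame = base frame: x ahead of the robot, y to its left, z up, the work surface at z = 0. Lengths are in m, angles in rad, forces in N, time in s.
With the tool pointing down it reaches from about 0.35 to 0.975 m from the base axis. Payload 4.9 kg.
Tool frame: the origin (TCP) lies at the very end of the fingers, on their centre line; the grasp point (between the pads) lies 19 mm behind it (grasp_offset is the distance from the TCP to the grasp point, in m); x points along the fingers, y is the direction in which the jaws open and shut, and the axes are right-handed (so a half turn about x gives the same grasp; the last joint's range is limited). The gripper opens to 85 mm and grips with 20 to 120 N. Pads are 22 mm wide; open, the fingers measure 114 mm over their backs; the gripper's body (76 mm by 85 mm) begins 54 mm behind the grasp point. The pads swing forward as they close: fully open they stand 13 mm farther back than shut.
Start: joints at [-1.404, 0.053, 1.613, -0, 1.476, -0.119], TCP at [0.176, -0.6, 0.231] pointing down, gripper open.
Joint ranges: [-3.01, 3.01], [-1.01, 2.22], [0.06, 2.58], [-1.02, 4.17], [0.09, 2.62], [-3.14, 3.14]. Speed limits (rad/s): [2.57, 2.57, 3.14, 3.14, 3.14, 3.14].

INTERFACE

Orientations are given as a rotation vector (axis times angle).
In Python, from station import get_obs, get_image, finish_job, grasp_offset gives the robot as it stands.
- The arm moves only by the tool move_arm, never from a script. Its argument "moves" is a list of rows, each a list of 6 numbers: the shift along the world's x, y, z scaled (see below), then the turn, a rotation vector about the world's x, y, z scaled (see below). A call has 1 to 8 rows; each row is the pose to reach, as a shift and turn from the pose commanded when the call began, turning the shorter way round; what a row does not reach only later rows make up. The controller multiplies each number of a shift by 0.12 m and each number of a turn by 2 pi rad. A row lasts 1/8 s, in which the tool goes at most 62.5 mm and 10.7 degrees, less where a joint would pass 70% of its speed; a pose out of reach is approached as far as the arm can. A call with a number of a shift or a turn outside -1 to 1 is refused whole. A call with a gripper value outside its range is refused whole. "gripper" is the closure, from 0 (fully open) to 1 (shut), set as the call begins (left out, the last holds). The fingers move at their own pace and stop on an object; "force" is the grip in N (left out, the last holds). Time passes only in rows, so rows that repeat a pose let the fingers close. It gives the time, the measured TCP pose, the force and the opening at its end, in the units of the state.
- get_obs(): the state, without advancing time (a new reading comes with each control period).
- get_image(name): name is "side" or "top"; returns a dict with "frame" (400x640x3 uint8, red, green, blue), "fx", "fy", "cx", "cy" (pixels), "T" (4x4, takes a point from camera to world coordinates). Camera axes: x right, y up, looking along -z (the intrinsics and any distortion apply to the point x, -y, -z); pixel columns grow to the right and rows downward; lengths in m; the calibration is good to about 2 mm. A picture is of the moment at which its call begins. There is no depth.
- finish_job(): hands the job in, once; it reports no verdict.
The state is a dict: "t": time; "q": joint angles; "dq": joint speeds; "effort": joint torques, N m; "tool_pos": TCP position; "tool_rot": TCP orientation; "contact_force": force on the tool from outside, world axes, zero at the start; "wrist_torque": the same for the moment, N m; "opening": finger opening in m.
Only numpy, scipy, OpenCV 4.12 (cv2) and the standard library are available. Lean on these libraries where they do the work, as an engineer would, in place of code of your own. Each camera call takes 0.05 s, during which the arm holds its last target.

## Working session

There is one attempt and no reset: what is moved stays moved. The work goes in short steps, Python scripts to look and compute and a tool call to move; the robot and the scene stay as the last step left them, time stands still between calls to the robot, and variables do not carry over. Pictures are saved under pics/ and viewed, and the job is handed in when it is done.

Besides the shell and the picture viewer there is one more tool, called after "Emit:" as name([rows], argument=value, ...), one row to a line, values as JSON. move_arm: Moves the arm, as the interface text tells. Its arguments: {"type":"object","properties":{"moves":{"type":"array","items":{"type":"array","items":{"type":"number","minimum":-1,"maximum":1}}},"gripper":{"type":"number"},"force":{"type":"number"}},"required":["moves"]}

```bash
mkdir -p pics; ls
python3 - <<'E'
from station import get_obs,get_image,grasp_offset
import cv2,numpy as np
print(grasp_offset)
o=get_obs()
for k,v in o.items(): print(k,np.round(v,4))
for n in("side","top"):
    im=get_image(n); cv2.imwrite(f"pics/{n}0.png",im["frame"][:,:,::-1])
    print(n,{k:im[k] for k in im if k not in("frame","T")}); print(np.round(im["T"],4))
E
```

```text
pics
0.0187
t 0.0
q [-1.4039  0.0534  1.6143  0.      1.476  -0.119 ]
dq [ 0.0009  0.0016  0.001  -0.0011 -0.0001  0.0008]
effort [-1.20000e-03 -3.93680e+01 -3.70177e+01 -1.00000e-04  7.10000e-03
  0.00000e+00]
tool_pos [ 0.1761 -0.599   0.23  ]
tool_rot [ 2.0689  0.2999 -2.069 ]
contact_force [0.4219 0.2639 0.1263]
wrist_torque [-0.0305  0.0137  0.0149]
opening 0.0857
side {'fx': 481.2592013914536, 'fy': 481.2592013914536, 'cx': 321.4021874653831, 'cy': 196.76408560164887}
[[ 0.9467  0.1665 -0.2758  0.1882]
 [-0.3221  0.5134 -0.7954 -1.1265]
 [ 0.0092  0.8418  0.5397  0.8046]
 [ 0.      0.      0.      1.    ]]
top {'fx': 460.687676094337, 'fy': 460.687676094337, 'cx': 317.3374179919798, 'cy': 201.97510753098265}
[[-0.0123  0.9938 -0.1105  0.4523]
 [-0.9998 -0.0104  0.0179 -0.0628]
 [ 0.0166  0.1107  0.9937  1.3634]
 [ 0.      0.      0.      1.    ]]
```

View pics/side0.png

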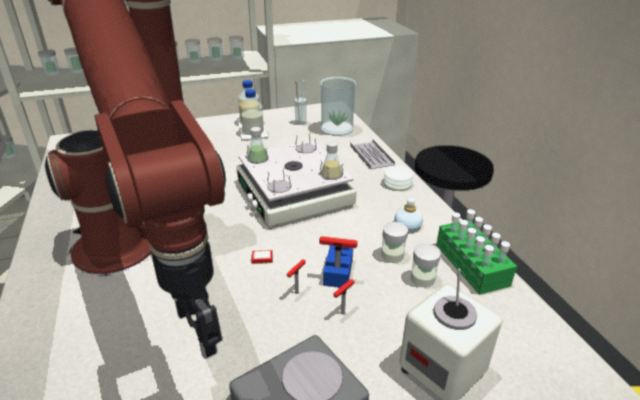

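View pics/top0.png

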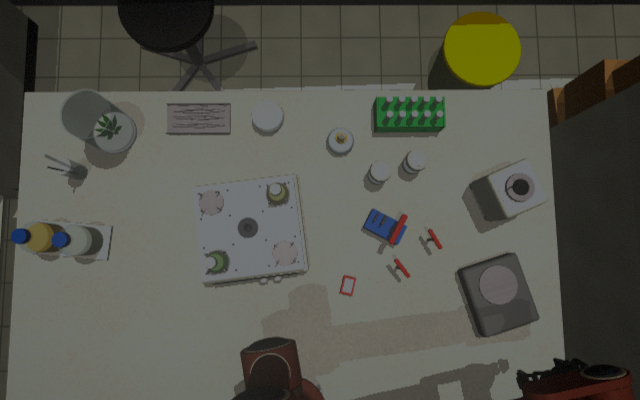

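Red T-handles are at top-view pixels (398,229) in the blue stand, (432,239) and (401,268). The two loose ones look smaller. I'll check this in close crops.

```bash
cat > h.py <<'E'
from station import get_obs,get_image
import cv2,numpy as np
def ray(im,u,v):
    d=np.array([(u-im["cx"])/im["fx"],-(v-im["cy"])/im["fy"],-1.0])
    T=np.array(im["T"]); return T[:3,3],T[:3,:3]@d
def atz(im,u,v,z):
    o,d=ray(im,u,v); return o+d*(z-o[2])/d[2]
def proj(im,p):
    T=np.array(im["T"]); c=T[:3,:3].T@(np.array(p)-T[:3,3])
    return np.array([im["cx"]+im["fx"]*c[0]/-c[2], im["cy"]-im["fy"]*c[1]/-c[2]])
def tri(pairs):
    A=np.zeros((3,3));b=np.zeros(3)
    for im,u,v in pairs:
        o,d=ray(im,u,v);d=d/np.linalg.norm(d);P=np.eye(3)-np.outer(d,d);A+=P;b+=P@o
    p=np.linalg.solve(A,b)
    return p,[np.linalg.norm((np.eye(3)-np.outer(d/np.linalg.norm(d),d/np.linalg.norm(d)))@(p-o)) for o,d in [ray(*q) for q in pairs]]
def crop(fr,u0,v0,w,h,s,name,bright=1.0):
    c=fr[v0:v0+h,u0:u0+w,::-1]
    c=np.clip(c.astype(float)*bright,0,255).astype(np.uint8)
    c=cv2.resize(c,None,fx=s,fy=s,interpolation=cv2.INTER_CUBIC); cv2.imwrite(name,c)
E
python3 - <<'E'
from h import *
t=get_image("top");s=get_image("side")
crop(t["frame"],355,195,100,75,8,"pics/t1.png",1.5)
crop(s["frame"],280,220,100,75,8,"pics/s1.png")
crop(t["frame"],190,170,120,90,6,"pics/t2.png",1.5)
crop(s["frame"],235,125,120,80,6,"pics/s2.png")
E
```

```text
(no output)
```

View pics/t1.png

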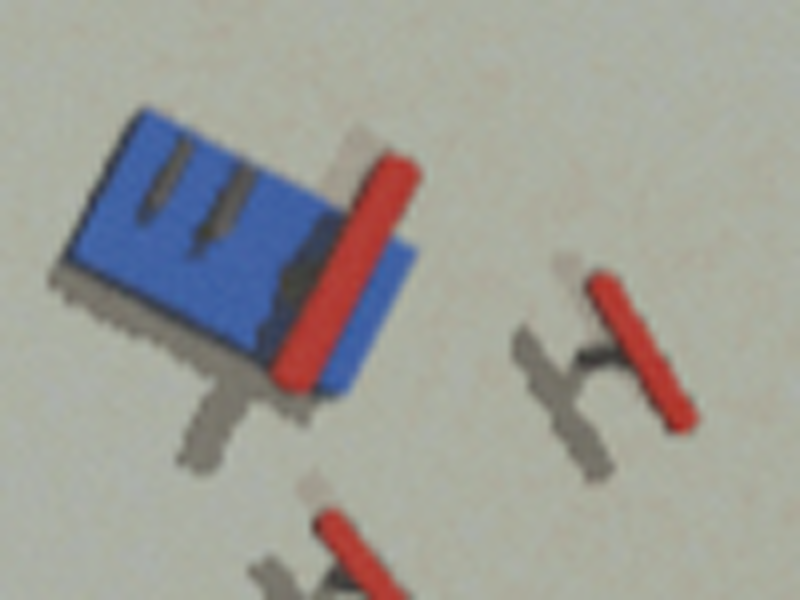

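View pics/s1.png

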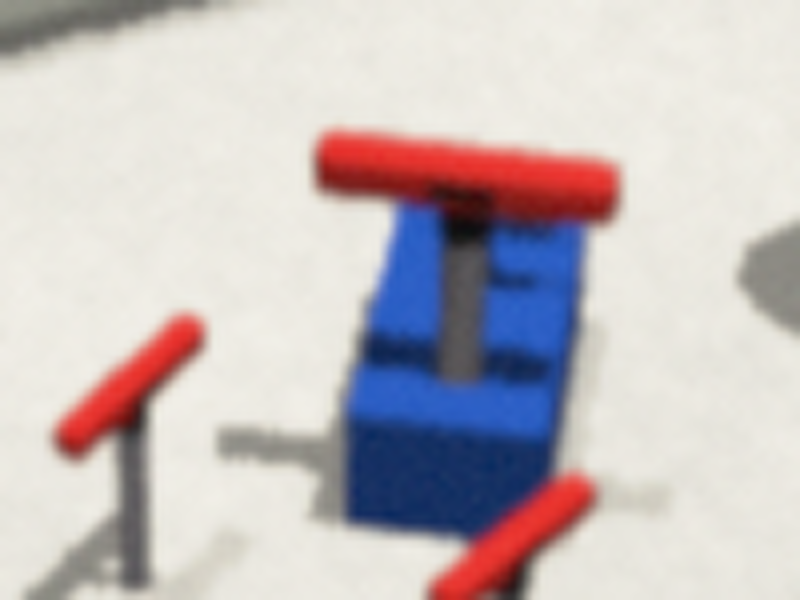

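View pics/t2.png

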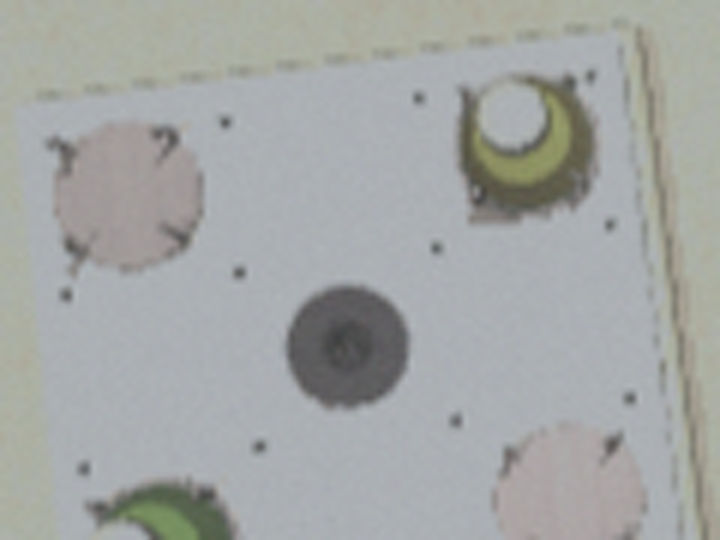

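View pics/s2.png

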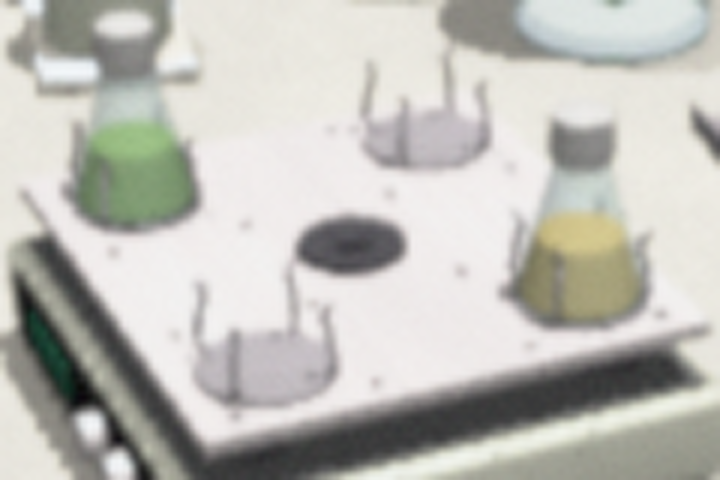

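```bash
cat > seg.py <<'E'
from h import *
def red(fr):
    f=fr.astype(float); return ((f[...,0]>1.8*f[...,1])&(f[...,0]>1.8*f[...,2])&(f[...,0]>90)).astype(np.uint8)
def blobs(m,box,minA=15):
    u0,v0,u1,v1=box; mm=np.zeros_like(m); mm[v0:v1,u0:u1]=m[v0:v1,u0:u1]
    n,l,st,c=cv2.connectedComponentsWithStats(mm)
    out=[]
    for i in range(1,n):
        if st[i,4]>=minA:
            pts=np.argwhere(l==i)[:,::-1].astype(np.float32)
            out.append((st[i,4],c[i],cv2.minAreaRect(pts)))
    return out
E
python3 - <<'E'
from seg import *
t=get_image("top");s=get_image("side")
for n,im,b in(("t",t,(340,195,460,300)),("s",s,(240,220,380,330))):
    for q in blobs(red(im["frame"]),b): print(n,q)
for n,im,b in(("t",t,(225,205,270,250)),("s",s,(275,150,312,180))):
    f=im["frame"].astype(float).mean(2)
    u0,v0,u1,v1=b; print(np.percentile(f[v0:v1,u0:u1],[5,50,95]))
    th=(np.percentile(f[v0:v1,u0:u1],5)+np.percentile(f[v0:v1,u0:u1],90))/2
    m=(f<th).astype(np.uint8)
    for q in blobs(m,b,40): print(n,q, atz(im,*q[1],0.102))
E
```

```text
t (np.int32(152), array([397.69736842, 228.92105263]), ((397.682373046875, 228.8336181640625), (4.850982189178467, 31.299381256103516), 27.645973205566406))
t (np.int32(66), array([434.93939394, 238.66666667]), ((434.85296630859375, 238.5882110595703), (21.43732452392578, 2.915475845336914), 59.03623962402344))
t (np.int32(72), array([401.69444444, 267.55555556]), ((401.7576904296875, 267.6884765625), (22.014156341552734, 3.332820177078247), 52.12501525878906))
t (np.int32(68), array([347.19117647, 284.92647059]), ((347.4705810546875, 285.11767578125), (11.641709327697754, 17.947635650634766), 14.03624439239502))
s (np.int32(242), array([338.12809917, 241.47520661]), ((337.9036560058594, 241.8350372314453), (36.67971420288086, 7.335943698883057), 6.581944465637207))
s (np.int32(107), array([261.1588785, 258.8317757]), ((261.5, 256.5), (11.0, 19.0), 90.0))
s (np.int32(102), array([295.62745098, 267.80392157]), ((296.0000305175781, 267.5000305175781), (4.949747085571289, 21.920310974121094), 45.0))
s (np.int32(129), array([343.39534884, 287.5503876 ]), ((343.5000305175781, 287.5000305175781), (5.656853675842285, 24.041629791259766), 45.0))
[ 61.33333333 117.         118.33333333]
t (np.int32(327), array([247.45565749, 227.37308869]), ((247.5, 227.5), (19.0, 19.0), 90.0)) [0.52468217 0.1063017  0.102     ]
[ 89.66666667 235.66666667 239.33333333]
s (np.int32(142), array([293.06338028, 165.57042254]), ((293.0, 165.5), (9.0, 18.0), 90.0)) [0.52226044 0.09992295 0.102     ]
```

```bash
cat > fit.py <<'E'
from seg import *
from scipy.optimize import minimize
SS=8
def softmask(im,pts,box):
    u0,v0,u1,v1=box
    P=np.array([proj(im,p) for p in pts])
    # pixel centre at integer coords -> supersampled
    Q=((P-[u0,v0]+0.5)*SS*16).astype(np.int32)
    m=np.zeros(((v1-v0)*SS,(u1-u0)*SS),np.uint8)
    cv2.fillConvexPoly(m,cv2.convexHull(Q),255,shift=4)
    m=cv2.resize(m,(u1-u0,v1-v0),interpolation=cv2.INTER_AREA)/255.
    return cv2.GaussianBlur(m,(0,0),0.5)
def hubpts(x,y,z=0.102,r=0.028,h=0.004):
    a=np.linspace(0,2*np.pi,48,endpoint=False)
    c=np.c_[x+r*np.cos(a),y+r*np.sin(a)]
    return np.r_[np.c_[c,np.full(48,z)],np.c_[c,np.full(48,z-h)]]
def barpts(x,y,yaw,z=0.114,L=.09,W=.016,H=.018):
    # rounded section approx: ellipse-ish cylinder of rounded ends
    a=np.array([np.cos(yaw),np.sin(yaw),0]);b=np.array([-a[1],a[0],0]);e=np.array([0,0,1.])
    out=[]
    r=0.004
    for s in(-1,1):
        for p in(-1,1):
            for q in(-1,1):
                out+= [np.array([x,y,z])+s*(L/2)*a+p*(W/2-r)*b+q*H/2*e, np.array([x,y,z])+s*(L/2)*a+p*(W/2)*b+q*(H/2-r)*e]
    return np.array(out)
def redness(fr):
    f=fr.astype(float); return np.clip((f[...,0]-np.maximum(f[...,1],f[...,2])),0,None)/ (f[...,0]+20)
def darkness(fr):
    return -fr.astype(float).mean(2)
def fit(imgs,boxes,feat,ptsf,x0,step):
    F=[feat(im["frame"])[b[1]:b[3],b[0]:b[2]] for im,b in zip(imgs,boxes)]
    def cost(x):
        c=0
        for im,b,f in zip(imgs,boxes,F):
            m=softmask(im,ptsf(*x),b).ravel(); A=np.c_[m,np.ones_like(m)]
            s,res,_,_=np.linalg.lstsq(A,f.ravel(),rcond=None)
            c+=res[0]/((f-f.mean())**2).sum()
        return c
    n=len(x0); sim=np.array([x0]+[np.array(x0)+np.eye(n)[i]*step[i] for i in range(n)])
    r=minimize(cost,x0,method="Nelder-Mead",options=dict(initial_simplex=sim,xatol=1e-5,fatol=1e-7))
    return r.x,r.fun
E
python3 - <<'E'
from fit import *
t=get_image("top");s=get_image("side")
bt=(230,210,266,246);bs=(270,150,314,180)
print("hub t",fit([t],[bt],darkness,hubpts,[.524,.104],[.004,.004]))
print("hub s",fit([s],[bs],darkness,hubpts,[.524,.104],[.004,.004]))
print("hub ts",fit([t,s],[bt,bs],darkness,hubpts,[.524,.104],[.004,.004]))
print("hub ts z",fit([t,s],[bt,bs],darkness,hubpts,[.524,.104,.102],[.004,.004,.004]))
bt=(380,205,418,255);bs=(312,228,366,256)
p=atz(t,397.7,228.9,.123);print(p)
a,b=atz(t,391.2,243,.114),atz(t,404.6,216,.114);y=np.arctan2(*(b-a)[1::-1]);print(y)
x0=[p[0],p[1],y];st=[.005,.005,.05]
print("bar t",fit([t],[bt],redness,barpts,x0,st))
print("bar s",fit([s],[bs],redness,barpts,x0,st))
print("bar ts",fit([t,s],[bt,bs],redness,barpts,x0,st))
print("bar ts z",fit([t,s],[bt,bs],redness,barpts,x0+[.114],st+[.005]))
E
```

```text
hub t (array([0.52495168, 0.10661134]), np.float64(0.03429173304825689))
hub s (array([0.52305431, 0.10456511]), np.float64(0.13113545565020257))
hub ts (array([0.52456273, 0.10629144]), np.float64(0.18104859438606558))
hub ts z (array([0.52484721, 0.10701638, 0.10039314]), np.float64(0.16841889844981667))
[ 0.51473868 -0.3011737   0.123     ]
-0.4896672479235548
bar t (array([ 0.51530967, -0.30185159, -0.49986228]), np.float64(0.07235462392065538))
bar s (array([ 0.51557742, -0.30272175, -0.50863847]), np.float64(0.08345825637254532))
bar ts (array([ 0.51539508, -0.30221048, -0.5051176 ]), np.float64(0.15909341848855085))
bar ts z (array([ 0.51576114, -0.30217364, -0.51160411,  0.11335448]), np.float64(0.15736024658563993))
```

Run:
```python
from h import *
from scipy.spatial.transform import Rotation as R
o=get_obs(); M=R.from_rotvec(o["tool_rot"]).as_matrix(); print(np.round(M,4)); 
yw=np.arctan2(M[1,1],M[0,1]); print("tool y yaw",yw,"q1",o["q"][0],"q6",o["q"][5])
print("target y yaw",-0.505+np.pi/2, "or",-0.505-np.pi/2)
```

```text
[[-1.000e-04  2.819e-01 -9.594e-01]
 [ 3.000e-04 -9.594e-01 -2.819e-01]
 [-1.000e+00 -3.000e-04  0.000e+00]]
tool y yaw -1.2850242821136175 q1 -1.4040367255380248 q6 -0.11900905148042103
target y yaw 1.0657963267948967 or -2.0757963267948965
```

Emit:
move_arm([
  [0.19, 0.16, 0.3, 0, 0, 0.025],
  [0.38, 0.33, 0.6, 0, 0, 0.05],
  [0.57, 0.5, 0.6, 0, 0, 0.075],
  [0.76, 0.66, 0.6, 0, 0, 0.1],
  [0.943, 0.828, 0.6, 0, 0, 0.1247],
], gripper=0.4, force=100)

```text
t: 1.02
tool_pos: [0.2901, -0.4996, 0.3035]
tool_rot: [1.565, 0.932, -1.565]
contact_force: [0.6, 0.6, -0.9]
opening: 0.0511
```

Emit:
move_arm([
  [0.19, 0.16, 0, 0, 0, 0.025],
  [0.38, 0.33, 0, 0, 0, 0.05],
  [0.57, 0.5, 0, 0, 0, 0.075],
  [0.76, 0.66, 0, 0, 0, 0.1],
  [0.943, 0.828, 0, 0, 0, 0.1247],
])

```text
t: 1.65
tool_pos: [0.4032, -0.4002, 0.3034]
tool_rot: [0.995, 1.331, -0.995]
contact_force: [0.3, 0.2, -0.7]
opening: 0.0508
```

Emit:
move_arm([
  [0.19, 0.16, 0, 0, 0, 0.025],
  [0.38, 0.33, 0, 0, 0, 0.05],
  [0.57, 0.5, 0, 0, 0, 0.075],
  [0.76, 0.66, 0, 0, 0, 0.1],
  [0.943, 0.828, 0, 0, 0, 0.1247],
  [0.943, 0.828, 0, 0, 0, 0.1247],
  [0.943, 0.828, 0, 0, 0, 0.1247],
])

```text
t: 2.52
tool_pos: [0.5154, -0.3018, 0.3033]
tool_rot: [0.397, 1.534, -0.398]
contact_force: [0.5, -0.3, 0.1]
opening: 0.0513
```

Emit:
move_arm([
  [0, 0, -0.3, 0, 0, 0],
  [0, 0, -0.6, 0, 0, 0],
  [0, 0, -0.9, 0, 0, 0],
  [0, 0, -1.0, 0, 0, 0],
  [0, 0, -1.0, 0, 0, 0],
])

```text
t: 3.15
tool_pos: [0.5151, -0.3019, 0.183]
tool_rot: [0.397, 1.535, -0.397]
contact_force: [0.0, 1.0, 0.5]
opening: 0.0512
```

Run:
```python
from h import *
t=get_image("top");s=get_image("side")
crop(t["frame"],355,190,100,75,8,"pics/t3.png",1.5)
crop(s["frame"],280,160,130,110,6,"pics/s3.png")
o=get_obs();p=o["tool_pos"];print(p,proj(t,p),proj(s,p),o["wrist_torque"])
```

```text
[ 0.51630794 -0.30249435  0.1853327 ] [402.80827501 227.00505202] [339.01804993 216.22298531] [ 0.07435373  0.03487459 -0.01510992]
```

View pics/t3.png

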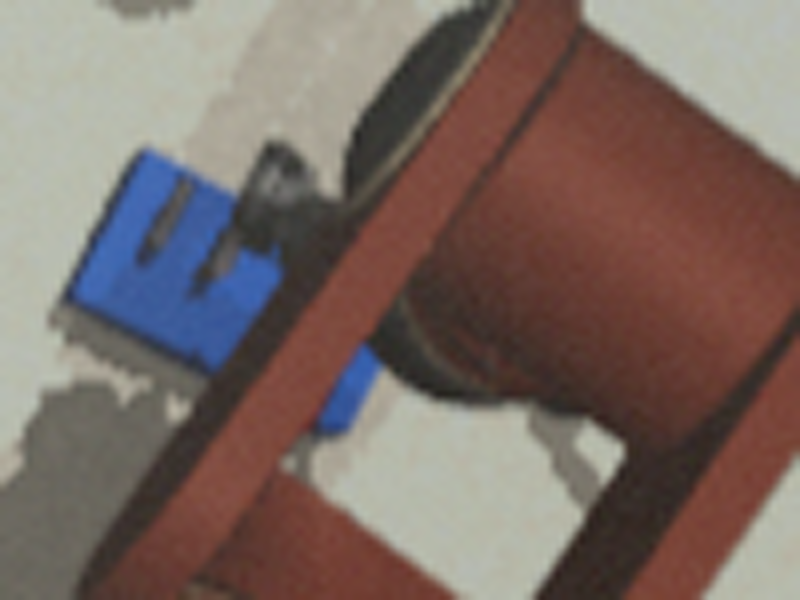

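View pics/s3.png

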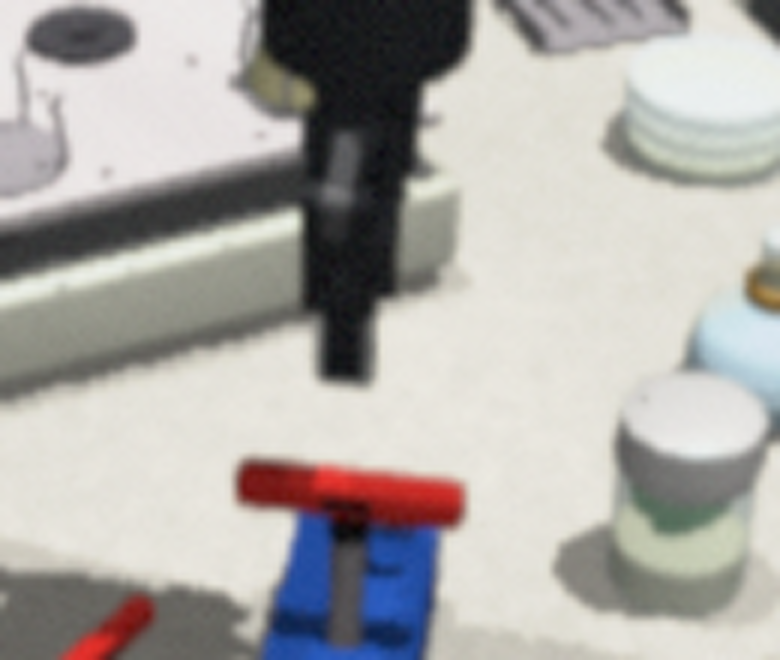

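The key in the stand is the longest of the three (bar about 31 px against 22 px), and the fingers are centred over its bar. Next I descend and grip.

Emit:
move_arm([
  [0, 0, -0.3, 0, 0, 0],
  [0, 0, -0.55, 0, 0, 0],
  [0, 0, -0.733, 0, 0, 0],
  [0, 0, -0.733, 0, 0, 0],
  [0, 0, -0.733, 0, 0, 0],
])

```text
t: 3.88
tool_pos: [0.5169, -0.3025, 0.0977]
tool_rot: [0.395, 1.531, -0.397]
contact_force: [0.2, 0.0, -0.2]
opening: 0.0511
```

Emit:
move_arm([
  [0, 0, 0, 0, 0, 0],
  [0, 0, 0, 0, 0, 0],
  [0, 0, 0, 0, 0, 0],
  [0, 0, 0, 0, 0, 0],
  [0, 0, 0, 0, 0, 0],
], gripper=1.0, force=100)

```text
t: 4.5
tool_pos: [0.5165, -0.3022, 0.0969]
tool_rot: [0.395, 1.532, -0.397]
contact_force: [0.2, 0.2, 6.3]
opening: 0.0142
```

Run:
```python
from h import *
s=get_image("side")
crop(s["frame"],280,180,130,110,6,"pics/s4.png")
o=get_obs();print({k:np.round(o[k],4) for k in("t","tool_pos","contact_force","wrist_torque","opening")})
```

```text
{'t': np.float64(4.55), 'tool_pos': array([ 0.5165, -0.3022,  0.0969]), 'contact_force': array([-0.2173,  0.1882,  5.5963]), 'wrist_torque': array([ 0.0031,  0.0853, -0.0149]), 'opening': np.float64(0.0146)}
```

View pics/s4.png

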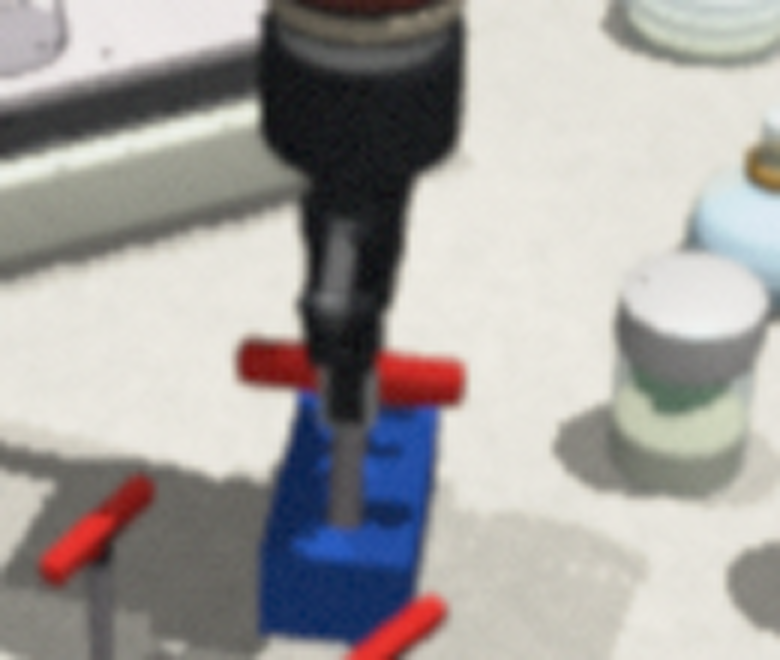

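Emit:
move_arm([
  [0, 0, 0.1, 0, 0, 0],
  [0, 0, 0.3, 0, 0, 0],
  [0, 0, 0.5, 0, 0, 0],
  [0, 0, 0.75, 0, 0, 0],
  [0, 0, 1.0, 0, 0, 0],
])

```text
t: 5.18
tool_pos: [0.5151, -0.3011, 0.2157]
tool_rot: [0.397, 1.536, -0.396]
contact_force: [-1.2, -0.5, -0.0]
opening: 0.0147
```

Emit:
move_arm([
  [0, 0.0, 0.2, 0, 0, 0],
  [0, 0, 0.333, 0, 0, 0],
  [0, 0, 0.333, 0, 0, 0],
  [0, 0, 0.333, 0, 0, 0],
])

```text
t: 5.68
tool_pos: [0.5151, -0.3011, 0.2538]
tool_rot: [0.397, 1.536, -0.395]
contact_force: [0.2, 0.7, -1.5]
opening: 0.0141
```

Run:
```python
from h import *
s=get_image("side");t=get_image("top")
crop(s["frame"],270,110,130,110,6,"pics/s5.png")
crop(t["frame"],355,190,100,75,8,"pics/t5.png",1.5)
for i in range(1):
    o=get_obs();print({k:np.round(o[k],4) for k in("t","q","tool_pos","tool_rot","contact_force","wrist_torque","opening")})
```

```text
{'t': np.float64(5.775), 'q': array([-0.6537, -0.0245,  1.6539, -0.    ,  1.515 , -1.7192]), 'tool_pos': array([ 0.5151, -0.3011,  0.2535]), 'tool_rot': array([ 0.3971,  1.537 , -0.3953]), 'contact_force': array([ 0.1082, -0.935 , -1.754 ]), 'wrist_torque': array([-0.0073,  0.0228,  0.0434]), 'opening': np.float64(0.0141)}
```

View pics/s5.png

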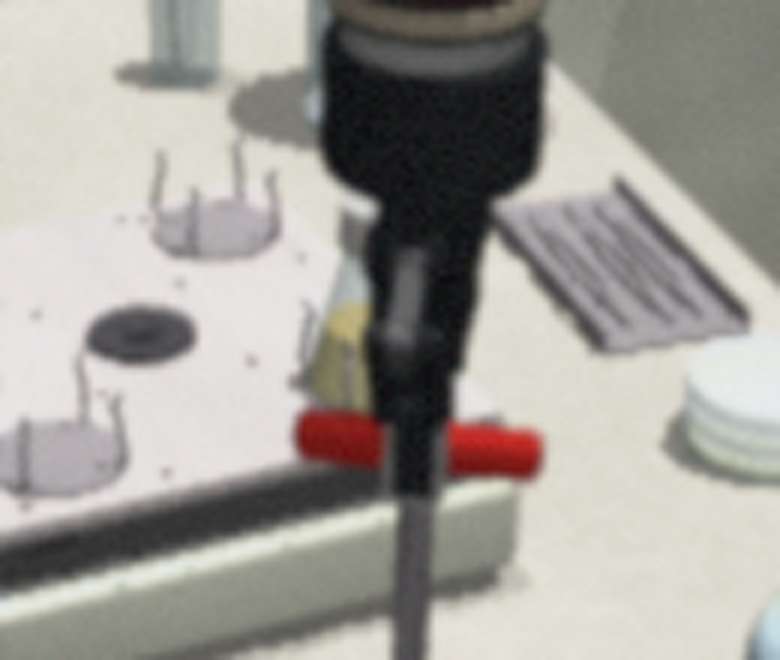

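View pics/t5.png

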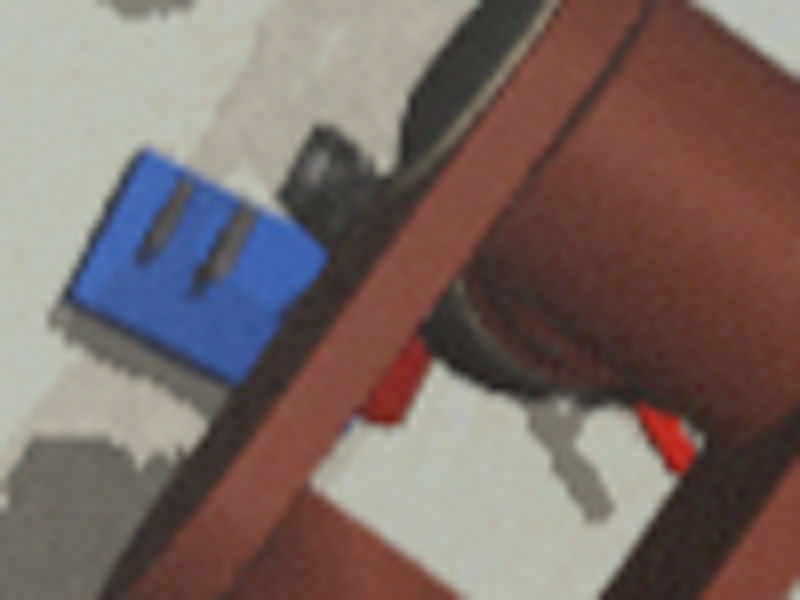

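Emit:
move_arm([
  [0.0, 0.2, 0, 0, 0, 0],
  [0.01, 0.5, 0, 0, 0, 0],
  [0.019, 0.85, 0, 0, 0, 0],
])

```text
t: 6.15
tool_pos: [0.5175, -0.1975, 0.2546]
tool_rot: [0.397, 1.535, -0.396]
contact_force: [0.3, -0.2, -0.4]
opening: 0.014
```

Emit:
move_arm([
  [0.0, 0.28, 0, 0, 0, 0],
  [0.01, 0.57, 0, 0, 0, 0],
  [0.019, 0.85, 0, 0, 0, 0],
])

```text
t: 6.52
tool_pos: [0.5196, -0.0951, 0.2548]
tool_rot: [0.396, 1.535, -0.395]
contact_force: [0.2, 0.2, -1.1]
opening: 0.0143
```

Emit:
move_arm([
  [0.0, 0.28, 0, 0, 0, 0],
  [0.01, 0.57, 0, 0, 0, 0],
  [0.019, 0.85, 0, 0, 0, 0],
])

```text
t: 6.9
tool_pos: [0.5216, 0.0068, 0.2548]
tool_rot: [0.396, 1.535, -0.395]
contact_force: [0.6, 0.1, -1.2]
opening: 0.0138
```

Emit:
move_arm([
  [0.0, 0.35, 0, 0, 0, 0],
  [0.01, 0.6, 0, 0, 0, 0],
  [0.019, 0.75, 0, 0, 0, 0],
  [0.019, 0.852, 0, 0, 0, 0],
  [0.019, 0.852, 0, 0, 0, 0],
  [0.019, 0.852, 0, 0, 0, 0],
])

```text
t: 7.65
tool_pos: [0.5248, 0.106, 0.2552]
tool_rot: [0.396, 1.534, -0.397]
contact_force: [0.6, -0.0, -1.0]
opening: 0.0143
```

Run:
```python
from h import *
s=get_image("side");t=get_image("top")
crop(s["frame"],230,70,130,110,6,"pics/s6.png")
crop(t["frame"],190,170,130,100,6,"pics/t6.png",1.5)
o=get_obs();print({k:np.round(o[k],4) for k in("t","q","tool_pos","tool_rot","contact_force","wrist_torque","opening")})
p=o["tool_pos"]; print(proj(s,p-[0,0,.092]),proj(s,[.5246,.1063,.102]),proj(t,p-[0,0,.092]),proj(t,[.5246,.1063,.102]))
```

```text
{'t': np.float64(7.75), 'q': array([ 6.0200e-02, -1.7600e-01,  1.7918e+00, -2.0000e-04,  1.5259e+00,
       -1.0041e+00]), 'tool_pos': array([0.5249, 0.1059, 0.2553]), 'tool_rot': array([ 0.3969,  1.5341, -0.3972]), 'contact_force': array([ 0.0877, -0.5621, -1.7508]), 'wrist_torque': array([-0.0262, -0.0461, -0.0287]), 'opening': np.float64(0.0142)}
[292.89377055 146.27988018] [293.22829393 164.47934979] [244.44472928 225.97433257] [247.45614952 227.40315844]
```

View pics/s6.png

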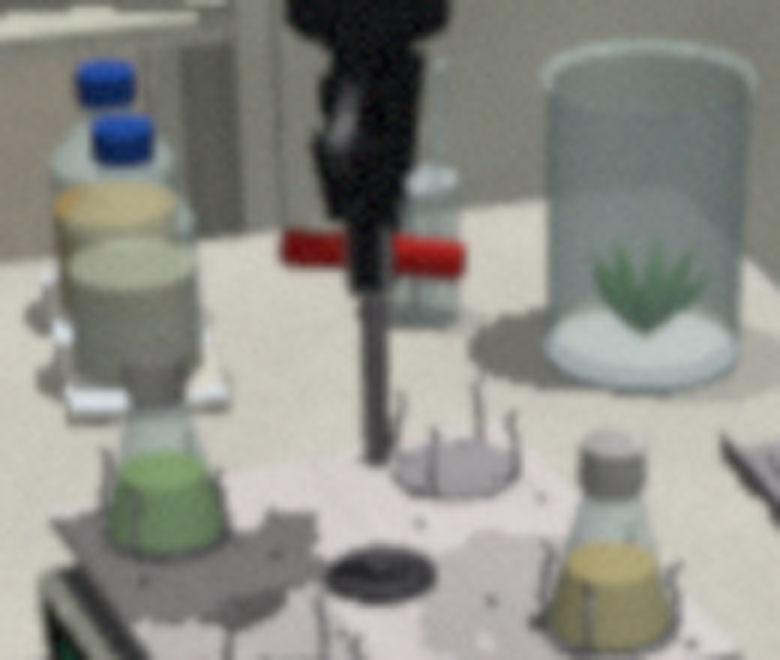

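View pics/t6.png

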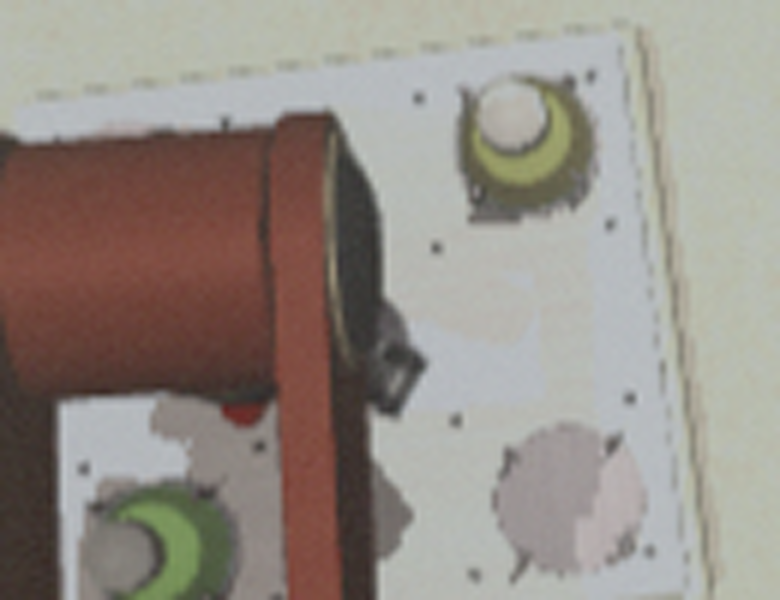

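Emit:
move_arm([
  [0, 0, -0.2, 0, 0, 0],
  [0, 0, -0.38, 0, 0, 0],
  [0, 0, -0.46, 0, 0, 0],
  [0, 0, -0.46, 0, 0, 0],
])

```text
t: 8.25
tool_pos: [0.5245, 0.1063, 0.1995]
tool_rot: [0.396, 1.535, -0.397]
contact_force: [0.8, 0.4, -1.8]
opening: 0.0142
```

Run:
```python
from h import *
s=get_image("side")
crop(s["frame"],260,130,70,55,11,"pics/s7.png")
o=get_obs();print({k:np.round(o[k],4) for k in("t","tool_pos","tool_rot","contact_force","wrist_torque","opening")})
p=o["tool_pos"]; print(proj(s,p-[0,0,.092]),proj(s,[.5246,.1063,.102]),proj(s,p-[0,0,.102]))
```

```text
{'t': np.float64(8.3), 'tool_pos': array([0.525 , 0.1064, 0.2005]), 'tool_rot': array([ 0.3965,  1.5339, -0.3963]), 'contact_force': array([-0.7171,  0.9501, -0.8992]), 'wrist_torque': array([ 0.0011, -0.0595,  0.0256]), 'opening': np.float64(0.0142)}
[293.30414098 162.54078426] [293.22829393 164.47934979] [293.37798983 165.45292365]
```

View pics/s7.png

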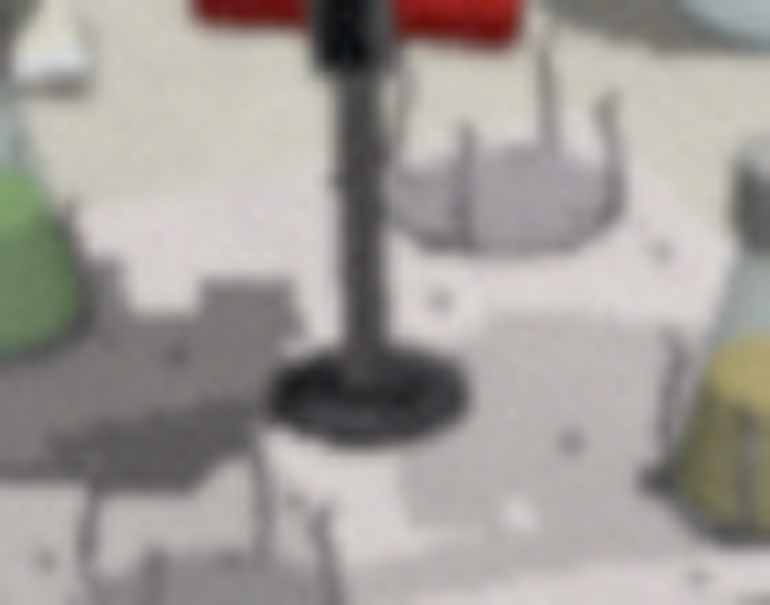

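Emit:
move_arm([
  [0, 0, -0.04, 0, 0, 0],
  [0, 0, -0.07, 0, 0, 0],
  [0, 0, -0.09, 0, 0, 0],
  [0, 0, -0.09, 0, 0, 0],
])

```text
t: 8.8
tool_pos: [0.5248, 0.1067, 0.1891]
tool_rot: [0.396, 1.534, -0.396]
contact_force: [0.5, 0.8, -1.8]
opening: 0.014
```

```bash
cat > st.py <<'E'
from h import *
from scipy.spatial.transform import Rotation as R
o=get_obs(); M=R.from_rotvec(o["tool_rot"]).as_matrix()
print("t",round(float(o["t"]),3),"pos mm",np.round(o["tool_pos"]*1e3,1),"F",np.round(o["contact_force"],1),"M",np.round(o["wrist_torque"],3),"op",round(float(o["opening"])*1e3,1),"yaw_y deg",round(np.degrees(np.arctan2(M[1,1],M[0,1])),2),"tilt x,y deg",np.round(np.degrees(M[:2,0]),2),"q6",round(float(o["q"][5]),3))
E
python3 st.py
```

```text
t 8.8 pos mm [524.8 106.7 189.1] F [ 0.5  0.8 -1.8] M [-0.012 -0.067 -0.011] op 14.0 yaw_y deg 61.05 tilt x,y deg [0. 0.] q6 -1.004
```

Emit:
move_arm([
  [0, 0, -0.02, 0, 0, 0],
  [0, 0, -0.04, 0, 0, 0],
  [0, 0, -0.06, 0, 0, 0],
  [0, 0, -0.06, 0, 0, 0],
])

```text
t: 9.3
tool_pos: [0.5248, 0.1067, 0.1818]
tool_rot: [0.396, 1.534, -0.396]
contact_force: [0.7, 0.1, -1.2]
opening: 0.0141
```

```bash
python3 st.py
```

```text
t 9.3 pos mm [524.8 106.7 181.8] F [ 0.7  0.1 -1.2] M [ 0.031 -0.141 -0.016] op 14.1 yaw_y deg 61.05 tilt x,y deg [-0.  0.] q6 -1.004
```

Emit:
move_arm([
  [0, 0, -0.02, 0, 0, 0],
  [0, 0, -0.04, 0, 0, 0],
  [0, 0, -0.06, 0, 0, 0],
  [0, 0, -0.07, 0, 0, 0],
  [0, 0, -0.07, 0, 0, 0],
])

```text
t: 9.93
tool_pos: [0.5248, 0.1067, 0.1736]
tool_rot: [0.396, 1.534, -0.396]
contact_force: [1.2, 0.3, -2.7]
opening: 0.0144
```

```bash
python3 st.py
```

```text
t 9.925 pos mm [524.8 106.7 173.6] F [ 1.2  0.3 -2.7] M [ 0.072 -0.241 -0.028] op 14.4 yaw_y deg 61.05 tilt x,y deg [0. 0.] q6 -1.004
```

Emit:
move_arm([
  [0.004, 0, -0.005, 0, 0, 0],
  [0.004, 0, -0.01, 0, 0, 0],
  [0.004, 0, -0.01, 0, 0, 0],
])

```text
t: 10.3
tool_pos: [0.5251, 0.1067, 0.1723]
tool_rot: [0.396, 1.535, -0.396]
contact_force: [0.3, -0.0, -1.9]
opening: 0.0142
```

```bash
python3 st.py
```

```text
t 10.3 pos mm [525.1 106.7 172.3] F [ 0.3 -0.  -1.9] M [-0.017 -0.045  0.025] op 14.2 yaw_y deg 61.05 tilt x,y deg [-0.03 -0.  ] q6 -1.004
```

Emit:
move_arm([
  [0, 0, -0.004, 0, 0, 0],
  [0, 0, -0.008, 0, 0, 0],
  [0, 0, -0.008, 0, 0, 0],
])

```text
t: 10.68
tool_pos: [0.5252, 0.1067, 0.1715]
tool_rot: [0.396, 1.534, -0.396]
contact_force: [-0.5, 0.8, -1.5]
opening: 0.0146
```

```bash
python3 st.py
```

```text
t 10.675 pos mm [525.2 106.7 171.5] F [-0.5  0.8 -1.5] M [-0.03   0.067 -0.065] op 14.6 yaw_y deg 61.05 tilt x,y deg [-0.01 -0.  ] q6 -1.004
```

Emit:
move_arm([
  [0, 0, -0.004, 0, 0, 0],
  [0, 0, -0.008, 0, 0, 0],
  [0, 0, -0.008, 0, 0, 0],
])

```text
t: 11.05
tool_pos: [0.5252, 0.1067, 0.1705]
tool_rot: [0.396, 1.534, -0.396]
contact_force: [0.5, -0.8, -0.1]
opening: 0.0142
```

```bash
python3 st.py
```

```text
t 11.05 pos mm [525.2 106.7 170.5] F [ 0.5 -0.8 -0.1] M [-0.085  0.031  0.07 ] op 14.2 yaw_y deg 61.05 tilt x,y deg [-0.01 -0.  ] q6 -1.004
```

Emit:
move_arm([
  [0, 0, -0.004, 0, 0, 0],
  [0, 0, -0.008, 0, 0, 0],
  [0, 0, -0.008, 0, 0, 0],
])

```text
t: 11.42
tool_pos: [0.5252, 0.1067, 0.1695]
tool_rot: [0.396, 1.534, -0.396]
contact_force: [-0.2, 0.3, -0.3]
opening: 0.0147
```

```bash
python3 st.py
```

```text
t 11.425 pos mm [525.2 106.7 169.5] F [-0.2  0.3 -0.3] M [ 0.028 -0.011  0.045] op 14.7 yaw_y deg 61.05 tilt x,y deg [-0.01  0.  ] q6 -1.004
```

Emit:
move_arm([
  [0, 0, -0.004, 0, 0, 0],
  [0, 0, -0.008, 0, 0, 0],
  [0, 0, -0.012, 0, 0, 0],
  [0, 0, -0.012, 0, 0, 0],
])

```text
t: 11.92
tool_pos: [0.5252, 0.1067, 0.1681]
tool_rot: [0.396, 1.534, -0.396]
contact_force: [-0.9, 0.3, -1.6]
opening: 0.0145
```

```bash
python3 st.py
python3 - <<'E'
from h import *
s=get_image("side")
crop(s["frame"],260,110,70,75,8,"pics/s8.png")
o=get_obs();p=o["tool_pos"]
for dz in(0,.019-.009,.019,.019+.009): print(dz,proj(s,p+[0,0,dz]))
E
```

```text
t 11.925 pos mm [525.2 106.7 168.1] F [-0.9  0.3 -1.6] M [-0.005  0.012 -0.04 ] op 14.5 yaw_y deg 61.05 tilt x,y deg [-0.01 -0.  ] q6 -1.004
0 [292.90512721 144.66105196]
0.01 [292.82751997 141.59250613]
0.019 [292.75716447 138.81068977]
0.027999999999999997 [292.68632157 136.00960206]
```

View pics/s8.png

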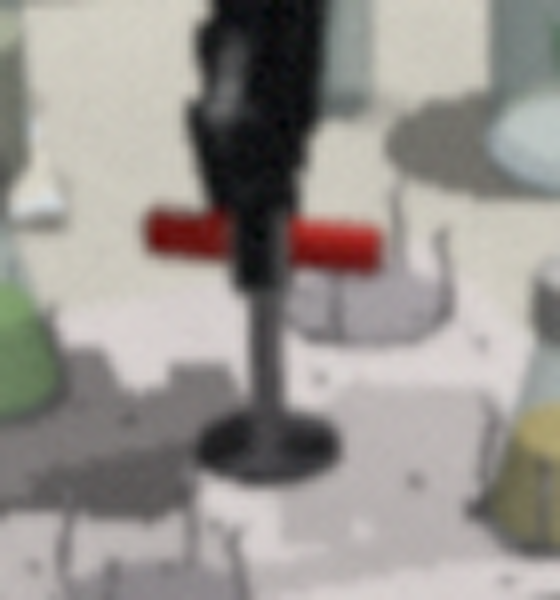

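Run:
```python
from fit import *
s=get_image("side");o=get_obs();p=o["tool_pos"]
print(fit([s],[(275,132,312,148)],redness,lambda x,z:barpts(x,p[1],-.505,z),[p[0],p[2]+.019],[.003,.004]),p)
```

```text
(array([0.52453146, 0.18522601]), np.float64(0.4035963404384149)) [0.52526844 0.10668492 0.16818613]
```

Emit:
move_arm([
  [0, 0, -0.004, 0, 0, 0],
  [0, 0, -0.008, 0, 0, 0],
  [0, 0, -0.012, 0, 0, 0],
  [0, 0, -0.012, 0, 0, 0],
])

```text
t: 12.52
tool_pos: [0.5252, 0.1067, 0.1667]
tool_rot: [0.396, 1.534, -0.396]
contact_force: [0.6, -0.5, -1.3]
opening: 0.0141
```

```bash
python3 st.py
```

```text
t 12.525 pos mm [525.2 106.7 166.7] F [ 0.6 -0.5 -1.3] M [-0.03  -0.054 -0.003] op 14.1 yaw_y deg 61.05 tilt x,y deg [-0.01 -0.  ] q6 -1.004
```

Emit:
move_arm([
  [0, 0, -0.006, 0, 0, 0],
  [0, 0, -0.012, 0, 0, 0],
  [0, 0, -0.018, 0, 0, 0],
  [0, 0, -0.024, 0, 0, 0],
  [0, 0, -0.024, 0, 0, 0],
])

```text
t: 13.15
tool_pos: [0.5252, 0.1067, 0.1638]
tool_rot: [0.396, 1.534, -0.396]
contact_force: [-0.6, 0.0, -1.1]
opening: 0.0141
```

```bash
python3 st.py
```

```text
t 13.15 pos mm [525.2 106.7 163.8] F [-0.6  0.  -1.1] M [0.008 0.003 0.012] op 14.1 yaw_y deg 61.05 tilt x,y deg [-0.01 -0.  ] q6 -1.004
```

Emit:
move_arm([
  [0, 0, -0.004, 0, 0, 0],
  [0, 0, -0.008, 0, 0, 0],
  [0, 0, -0.008, 0, 0, 0],
])

```text
t: 13.52
tool_pos: [0.5252, 0.1067, 0.1628]
tool_rot: [0.396, 1.534, -0.396]
contact_force: [-0.1, 0.2, -1.5]
opening: 0.0146
```

```bash
python3 st.py
```

```text
t 13.525 pos mm [525.2 106.7 162.8] F [-0.1  0.2 -1.5] M [-0.01   0.029 -0.01 ] op 14.6 yaw_y deg 61.05 tilt x,y deg [-0.01 -0.  ] q6 -1.004
```

The key has gone about 9 mm into the socket with no vertical resistance: it lined up on entry, with no slip in the grip. Next I turn clockwise in small steps and watch the torque.

Emit:
move_arm([
  [0, 0, 0, 0, 0, -0.006],
  [0, 0, 0, 0, 0, -0.012],
  [0, 0, 0, 0, 0, -0.018],
  [0, 0, 0, 0, 0, -0.024],
  [0, 0, 0, 0, 0, -0.03],
  [0, 0, 0, 0, 0, -0.03],
])

```text
t: 14.28
tool_pos: [0.5254, 0.1066, 0.163]
tool_rot: [0.542, 1.502, -0.543]
contact_force: [0.6, 0.8, -1.2]
opening: 0.0145
```

```bash
python3 st.py
```

```text
t 14.275 pos mm [525.4 106.6 163. ] F [ 0.6  0.8 -1.2] M [-0.054 -0.088  0.049] op 14.5 yaw_y deg 50.28 tilt x,y deg [ 0.02 -0.01] q6 -0.816
```

Emit:
move_arm([
  [0, 0, 0, 0, 0, -0.006],
  [0, 0, 0, 0, 0, -0.012],
  [0, 0, 0, 0, 0, -0.018],
  [0, 0, 0, 0, 0, -0.024],
  [0, 0, 0, 0, 0, -0.024],
])

```text
t: 14.9
tool_pos: [0.5253, 0.1066, 0.163]
tool_rot: [0.659, 1.468, -0.659]
contact_force: [1.0, -1.4, -0.7]
opening: 0.0147
```

```bash
python3 st.py
```

```text
t 14.9 pos mm [525.3 106.6 163. ] F [ 1.  -1.4 -0.7] M [-0.144 -0.037  0.063] op 14.7 yaw_y deg 41.67 tilt x,y deg [ 0.01 -0.02] q6 -0.666
```

Emit:
move_arm([
  [0, 0, 0, 0, 0, 0],
  [0, 0, 0, 0, 0, 0],
  [0, 0, 0, 0, 0, -0.005],
  [0, 0, 0, 0, 0, -0.01],
  [0, 0, 0, 0, 0, -0.01],
], force=20)

```text
t: 15.52
tool_pos: [0.5253, 0.1066, 0.1629]
tool_rot: [0.708, 1.452, -0.709]
contact_force: [0.1, -0.2, -0.8]
opening: 0.0142
```

```bash
python3 st.py
```

```text
t 15.525 pos mm [525.3 106.6 162.9] F [ 0.1 -0.2 -0.8] M [-0.261 -0.05   0.115] op 14.2 yaw_y deg 37.99 tilt x,y deg [-0.   -0.01] q6 -0.602
```

Emit:
move_arm([
  [0, -0.004, 0, 0, 0, -0.003],
  [0, -0.004, 0, 0, 0, -0.006],
  [0, -0.004, 0, 0, 0, -0.006],
])

```text
t: 15.9
tool_pos: [0.5253, 0.1064, 0.163]
tool_rot: [0.738, 1.442, -0.737]
contact_force: [0.5, -0.1, -1.6]
opening: 0.0141
```

```bash
python3 st.py
```

```text
t 15.9 pos mm [525.3 106.4 163. ] F [ 0.5 -0.1 -1.6] M [-0.002 -0.079  0.06 ] op 14.1 yaw_y deg 35.84 tilt x,y deg [0.01 0.02] q6 -0.565
```

Emit:
move_arm([
  [0, 0, 0, 0, 0, -0.003],
  [0, 0, 0, 0, 0, -0.006],
  [0, 0, 0, 0, 0, -0.006],
])

```text
t: 16.27
tool_pos: [0.5253, 0.1063, 0.1629]
tool_rot: [0.766, 1.431, -0.766]
contact_force: [0.3, 0.0, -2.0]
opening: 0.0143
```

```bash
python3 st.py
```

```text
t 16.275 pos mm [525.3 106.3 162.9] F [ 0.3  0.  -2. ] M [ 0.037 -0.151  0.073] op 14.3 yaw_y deg 33.68 tilt x,y deg [0.01 0.01] q6 -0.527
```

Emit:
move_arm([
  [0.001, 0, 0, 0, 0, -0.003],
  [0.001, 0, 0, 0, 0, -0.006],
  [0.001, 0, 0, 0, 0, -0.006],
])

```text
t: 16.65
tool_pos: [0.5253, 0.1062, 0.1629]
tool_rot: [0.795, 1.421, -0.795]
contact_force: [0.0, 0.1, -0.8]
opening: 0.0144
```

```bash
python3 st.py
```

```text
t 16.65 pos mm [525.3 106.2 162.9] F [ 0.   0.1 -0.8] M [ 0.027 -0.033  0.097] op 14.4 yaw_y deg 31.52 tilt x,y deg [-0.01  0.  ] q6 -0.489
```

Emit:
move_arm([
  [0, 0, 0, 0, 0, -0.003],
  [0, 0, 0, 0, 0, -0.006],
  [0, 0, 0, 0, 0, -0.006],
])

```text
t: 17.02
tool_pos: [0.5254, 0.1062, 0.1629]
tool_rot: [0.824, 1.409, -0.824]
contact_force: [-0.7, 0.5, -0.2]
opening: 0.0145
```

```bash
python3 st.py
```

```text
t 17.025 pos mm [525.4 106.2 162.9] F [-0.7  0.5 -0.2] M [-0.024  0.12   0.045] op 14.5 yaw_y deg 29.36 tilt x,y deg [-0.01 -0.  ] q6 -0.452
```

Emit:
move_arm([
  [-0.001, 0, 0, 0, 0, -0.003],
  [-0.001, 0, 0, 0, 0, -0.006],
  [-0.001, 0, 0, 0, 0, -0.006],
])

```text
t: 17.4
tool_pos: [0.5253, 0.1062, 0.1629]
tool_rot: [0.853, 1.397, -0.853]
contact_force: [0.3, -0.6, -0.8]
opening: 0.0141
```

```bash
python3 st.py
```

```text
t 17.4 pos mm [525.3 106.2 162.9] F [ 0.3 -0.6 -0.8] M [-0.059  0.046  0.071] op 14.1 yaw_y deg 27.2 tilt x,y deg [ 0. -0.] q6 -0.414
```

Emit:
move_arm([
  [0, 0, 0, 0, 0, -0.003],
  [0, 0, 0, 0, 0, -0.006],
  [0, 0, 0, 0, 0, -0.007],
  [0, 0, 0, 0, 0, -0.007],
])

```text
t: 17.9
tool_pos: [0.5253, 0.1062, 0.1629]
tool_rot: [0.886, 1.383, -0.886]
contact_force: [-0.0, -0.8, -0.3]
opening: 0.0143
```

```bash
python3 st.py
```

```text
t 17.9 pos mm [525.3 106.2 162.9] F [-0.  -0.8 -0.3] M [-0.043  0.083  0.089] op 14.3 yaw_y deg 24.68 tilt x,y deg [-0. -0.] q6 -0.37
```

Emit:
move_arm([
  [0, 0, 0, 0, 0, -0.003],
  [0, 0, 0, 0, 0, -0.006],
  [0, 0, 0, 0, 0, -0.007],
  [0, 0, 0, 0, 0, -0.007],
])

```text
t: 18.4
tool_pos: [0.5253, 0.1062, 0.1629]
tool_rot: [0.92, 1.368, -0.92]
contact_force: [-0.4, -0.7, 0.5]
opening: 0.0139
```

```bash
python3 st.py
```

```text
t 18.4 pos mm [525.3 106.2 162.9] F [-0.4 -0.7  0.5] M [-0.109  0.11   0.082] op 13.9 yaw_y deg 22.17 tilt x,y deg [-0. -0.] q6 -0.326
```

Emit:
move_arm([
  [-0.001, -0.001, 0, 0, 0, -0.003],
  [-0.001, -0.001, 0, 0, 0, -0.006],
  [-0.001, -0.001, 0, 0, 0, -0.007],
  [-0.001, -0.001, 0, 0, 0, -0.007],
])

```text
t: 18.9
tool_pos: [0.5252, 0.1061, 0.1629]
tool_rot: [0.953, 1.352, -0.953]
contact_force: [-0.0, -0.1, 0.1]
opening: 0.014
```

```bash
python3 st.py
```

```text
t 18.9 pos mm [525.2 106.1 162.9] F [-0.  -0.1  0.1] M [-0.028  0.089  0.066] op 14.0 yaw_y deg 19.65 tilt x,y deg [0. 0.] q6 -0.282
```

Emit:
move_arm([
  [0, 0, 0, 0, 0, -0.003],
  [0, 0, 0, 0, 0, -0.006],
  [0, 0, 0, 0, 0, -0.007],
  [0, 0, 0, 0, 0, -0.007],
])

```text
t: 19.4
tool_pos: [0.5252, 0.1061, 0.1629]
tool_rot: [0.986, 1.336, -0.986]
contact_force: [0.1, -1.0, -0.9]
opening: 0.0143
```

```bash
python3 st.py
```

```text
t 19.4 pos mm [525.2 106.1 162.9] F [ 0.1 -1.  -0.9] M [0.006 0.074 0.032] op 14.3 yaw_y deg 17.13 tilt x,y deg [-0.  0.] q6 -0.239
```

Emit:
move_arm([
  [0, 0, 0, 0, 0, -0.003],
  [0, 0, 0, 0, 0, -0.006],
  [0, 0, 0, 0, 0, -0.007],
  [0, 0, 0, 0, 0, -0.007],
])

```text
t: 19.9
tool_pos: [0.5251, 0.1061, 0.1629]
tool_rot: [1.019, 1.319, -1.019]
contact_force: [0.4, -0.1, -0.8]
opening: 0.0143
```

```bash
python3 st.py
```

```text
t 19.9 pos mm [525.1 106.1 162.9] F [ 0.4 -0.1 -0.8] M [-0.018  0.1    0.087] op 14.3 yaw_y deg 14.61 tilt x,y deg [-0.01 -0.  ] q6 -0.195
```

Emit:
move_arm([
  [-0.001, 0, 0, 0, 0, -0.003],
  [-0.001, 0, 0, 0, 0, -0.006],
  [-0.001, 0, 0, 0, 0, -0.007],
  [-0.001, 0, 0, 0, 0, -0.007],
])

```text
t: 20.4
tool_pos: [0.5251, 0.1061, 0.1629]
tool_rot: [1.052, 1.302, -1.052]
contact_force: [-0.4, 0.3, -0.1]
opening: 0.0143
```

```bash
python3 st.py
```

```text
t 20.4 pos mm [525.1 106.1 162.9] F [-0.4  0.3 -0.1] M [-0.096  0.023  0.057] op 14.3 yaw_y deg 12.08 tilt x,y deg [ 0.01 -0.  ] q6 -0.151
```

Emit:
move_arm([
  [0, 0, 0, 0, 0, -0.003],
  [0, 0, 0, 0, 0, -0.006],
  [0, 0, 0, 0, 0, -0.007],
  [0, 0, 0, 0, 0, -0.007],
])

```text
t: 20.9
tool_pos: [0.525, 0.1061, 0.1629]
tool_rot: [1.085, 1.284, -1.085]
contact_force: [-0.1, -1.7, 0.3]
opening: 0.0142
```

```bash
python3 st.py
```

```text
t 20.9 pos mm [525.  106.1 162.9] F [-0.1 -1.7  0.3] M [-0.069  0.063  0.081] op 14.2 yaw_y deg 9.57 tilt x,y deg [ 0. -0.] q6 -0.107
```

Emit:
move_arm([
  [0, 0, 0, 0, 0, -0.003],
  [0, 0, 0, 0, 0, -0.006],
  [0, 0, 0, 0, 0, -0.007],
  [0, 0, 0, 0, 0, -0.007],
])

```text
t: 21.4
tool_pos: [0.525, 0.1061, 0.1629]
tool_rot: [1.118, 1.265, -1.118]
contact_force: [0.6, -0.2, 0.4]
opening: 0.0143
```

```bash
python3 st.py
```

```text
t 21.4 pos mm [525.  106.1 162.9] F [ 0.6 -0.2  0.4] M [-0.071  0.043  0.057] op 14.3 yaw_y deg 7.05 tilt x,y deg [-0. -0.] q6 -0.063
```

Emit:
move_arm([
  [0, 0, 0, 0, 0, -0.003],
  [0, 0, 0, 0, 0, -0.006],
  [0, 0, 0, 0, 0, -0.007],
  [0, 0, 0, 0, 0, -0.007],
])

```text
t: 21.9
tool_pos: [0.525, 0.1061, 0.1629]
tool_rot: [1.151, 1.246, -1.151]
contact_force: [-0.1, 0.1, 0.6]
opening: 0.0144
```

```bash
python3 st.py
python3 - <<'E'
from h import *
s=get_image("side")
crop(s["frame"],260,110,70,75,8,"pics/s9.png")
E
```

```text
t 21.9 pos mm [525.  106.1 162.9] F [-0.1  0.1  0.6] M [-0.069  0.168  0.118] op 14.4 yaw_y deg 4.53 tilt x,y deg [-0.01 -0.  ] q6 -0.019
```

View pics/s9.png

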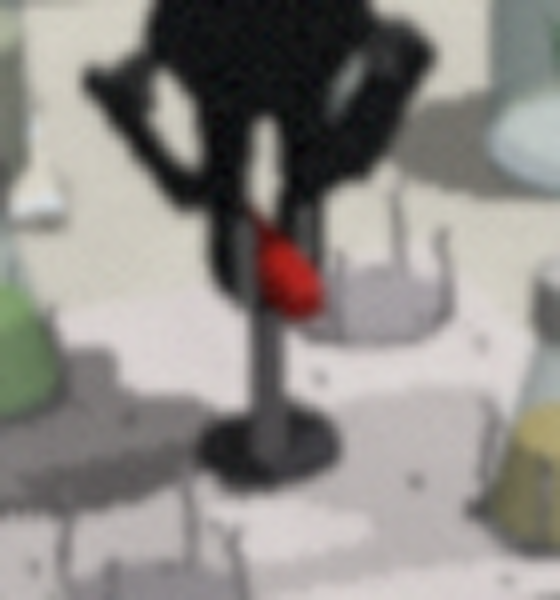

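The bar (crop pixel 290,265) has turned with the jaws and the shank stands straight in the hub. The torque reads 0.118, so I'll take smaller steps.

Emit:
move_arm([
  [-0.001, 0, 0, 0, 0, -0.002],
  [-0.001, 0, 0, 0, 0, -0.004],
  [-0.001, 0, 0, 0, 0, -0.004],
])

```text
t: 22.32
tool_pos: [0.5249, 0.1061, 0.1629]
tool_rot: [1.169, 1.234, -1.169]
contact_force: [-1.2, -0.8, -1.1]
opening: 0.0144
```

```bash
python3 st.py
```

```text
t 22.325 pos mm [524.9 106.1 162.9] F [-1.2 -0.8 -1.1] M [-0.083  0.12   0.089] op 14.4 yaw_y deg 3.08 tilt x,y deg [ 0. -0.] q6 0.007
```

Emit:
move_arm([
  [-0.001, 0, 0, 0, 0, -0.003],
  [-0.001, 0, 0, 0, 0, -0.006],
  [-0.001, 0, 0, 0, 0, -0.006],
])

```text
t: 22.7
tool_pos: [0.5249, 0.1061, 0.1629]
tool_rot: [1.197, 1.217, -1.197]
contact_force: [0.1, -1.2, -0.5]
opening: 0.0142
```

```bash
python3 st.py
```

```text
t 22.7 pos mm [524.9 106.1 162.9] F [ 0.1 -1.2 -0.5] M [-0.152 -0.003  0.258] op 14.2 yaw_y deg 0.94 tilt x,y deg [ 0.01 -0.  ] q6 0.044
```

The torque jumped to 0.26 N m, so the screw is at its stop. I'll hold and re-read it.

Emit:
move_arm([
  [0, 0, 0, 0, 0, 0],
  [0, 0, 0, 0, 0, 0],
])

```text
t: 22.95
tool_pos: [0.5249, 0.1061, 0.1629]
tool_rot: [1.197, 1.217, -1.197]
contact_force: [-0.5, -0.3, -0.6]
opening: 0.0142
```

```bash
python3 st.py; python3 -c "
from h import *
a=[]
for i in range(4):
    get_image('side'); o=get_obs(); a.append(o['wrist_torque'][2])
print(np.round(a,3))"
```

```text
t 22.95 pos mm [524.9 106.1 162.9] F [-0.5 -0.3 -0.6] M [-0.08  -0.052  0.272] op 14.2 yaw_y deg 0.93 tilt x,y deg [ 0.01 -0.  ] q6 0.044
[0.277 0.29  0.351 0.276]
```

Emit:
move_arm([
  [0, 0, 0, 0, 0, 0.005],
  [0, 0, 0, 0, 0, 0.01],
  [0, 0, 0, 0, 0, 0.014],
  [0, 0, 0, 0, 0, 0.014],
], force=60)

```text
t: 23.65
tool_pos: [0.5247, 0.1061, 0.1627]
tool_rot: [1.132, 1.257, -1.132]
contact_force: [0.2, 0.0, -1.4]
opening: 0.0147
```

```bash
python3 st.py
```

```text
t 23.65 pos mm [524.7 106.1 162.7] F [ 0.2  0.  -1.4] M [-0.089 -0.154  0.013] op 14.7 yaw_y deg 5.98 tilt x,y deg [-0.01  0.01] q6 -0.044
```

Emit:
move_arm([
  [0, 0, 0.03, 0, 0, 0],
  [0, 0, 0.07, 0, 0, 0],
  [0, 0, 0.12, 0, 0, 0],
  [0, 0, 0.2, 0, 0, 0],
  [0, 0, 0.3, 0, 0, 0],
  [0, 0, 0.45, 0, 0, 0],
  [0, 0, 0.62, 0, 0, 0],
  [0, 0, 0.77, 0, 0, 0],
])

```text
t: 24.65
tool_pos: [0.5252, 0.1061, 0.2575]
tool_rot: [1.133, 1.255, -1.131]
contact_force: [0.4, -0.4, -1.2]
opening: 0.0138
```

```bash
python3 st.py
python3 - <<'E'
from h import *
s=get_image("side")
crop(s["frame"],240,80,100,100,6,"pics/s10.png")
E
```

```text
t 24.65 pos mm [525.2 106.1 257.5] F [ 0.4 -0.4 -1.2] M [ 0.021 -0.052 -0.01 ] op 13.8 yaw_y deg 5.97 tilt x,y deg [0.1  0.01] q6 -0.044
```

View pics/s10.png

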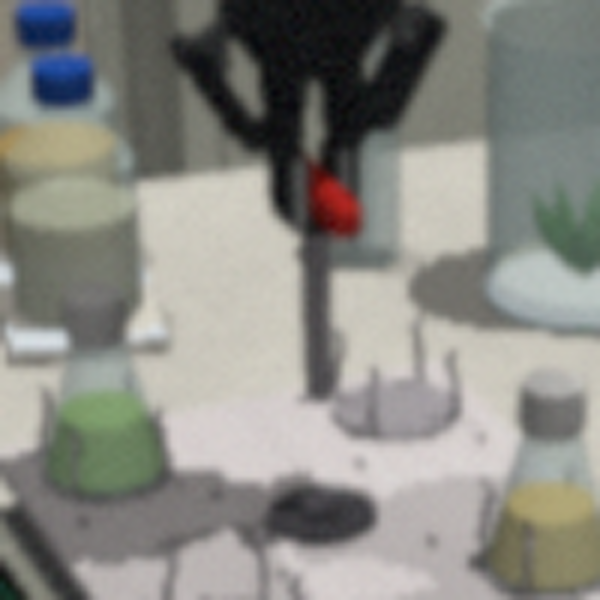

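Emit:
move_arm([
  [0.0, -0.2, 0, 0, 0, 0.01],
  [-0.01, -0.5, 0, 0, 0, 0.02],
  [-0.019, -0.849, 0, 0, 0, 0.0383],
])

```text
t: 25.08
tool_pos: [0.5225, 0.0036, 0.2556]
tool_rot: [0.948, 1.354, -0.948]
contact_force: [0.5, 0.4, -1.5]
opening: 0.0139
```

Emit:
move_arm([
  [0.0, -0.28, 0, 0, 0, 0.013],
  [-0.01, -0.57, 0, 0, 0, 0.026],
  [-0.019, -0.849, 0, 0, 0, 0.0383],
])

```text
t: 25.45
tool_pos: [0.5201, -0.0989, 0.2556]
tool_rot: [0.766, 1.431, -0.766]
contact_force: [-0.0, 0.9, -0.9]
opening: 0.0143
```

Emit:
move_arm([
  [0.0, -0.28, 0, 0, 0, 0.013],
  [-0.01, -0.57, 0, 0, 0, 0.026],
  [-0.019, -0.849, 0, 0, 0, 0.0383],
])

```text
t: 25.82
tool_pos: [0.5179, -0.2008, 0.2556]
tool_rot: [0.581, 1.491, -0.58]
contact_force: [0.6, 0.0, -2.0]
opening: 0.0144
```

Emit:
move_arm([
  [0.0, -0.35, 0, 0, 0, 0.013],
  [-0.01, -0.6, 0, 0, 0, 0.026],
  [-0.019, -0.75, 0, 0, 0, 0.0383],
  [-0.019, -0.849, 0, 0, 0, 0.0383],
  [-0.019, -0.849, 0, 0, 0, 0.0383],
  [-0.019, -0.849, 0, 0, 0, 0.0383],
])

```text
t: 26.58
tool_pos: [0.5158, -0.3008, 0.2553]
tool_rot: [0.395, 1.535, -0.395]
contact_force: [-0.5, 0.1, -2.2]
opening: 0.0147
```

```bash
python3 st.py
python3 - <<'E'
from h import *
s=get_image("side")
crop(s["frame"],280,160,110,110,6,"pics/s11.png")
crop(s["frame"],235,110,120,95,6,"pics/s11b.png")
p=get_obs()["tool_pos"]; print(proj(s,p-[0,0,.0919]),proj(s,[.5155,-.302,.045]))
E
```

```text
t 26.575 pos mm [ 515.8 -300.8  255.3] F [-0.5  0.1 -2.2] M [ 0.004 -0.002 -0.032] op 14.7 yaw_y deg 61.12 tilt x,y deg [0.   0.02] q6 -1.72
[338.26360412 223.72648936] [336.93997989 264.07697823]
```

View pics/s11.png

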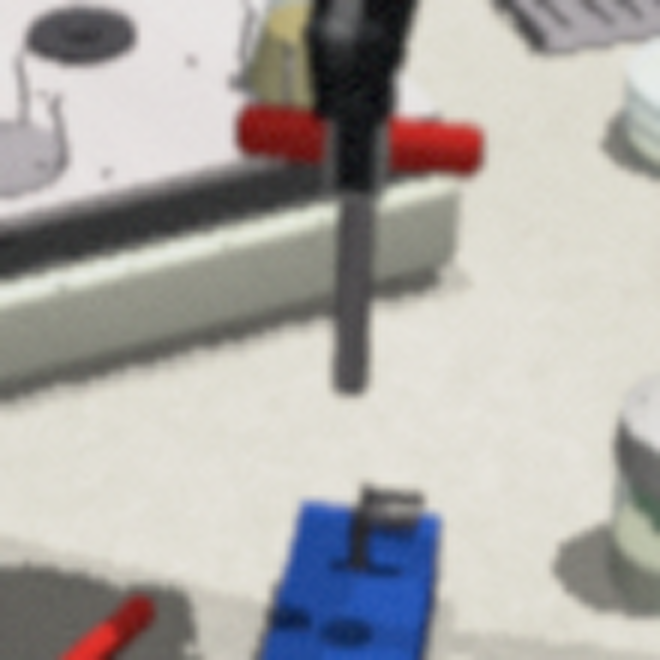

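View pics/s11b.png

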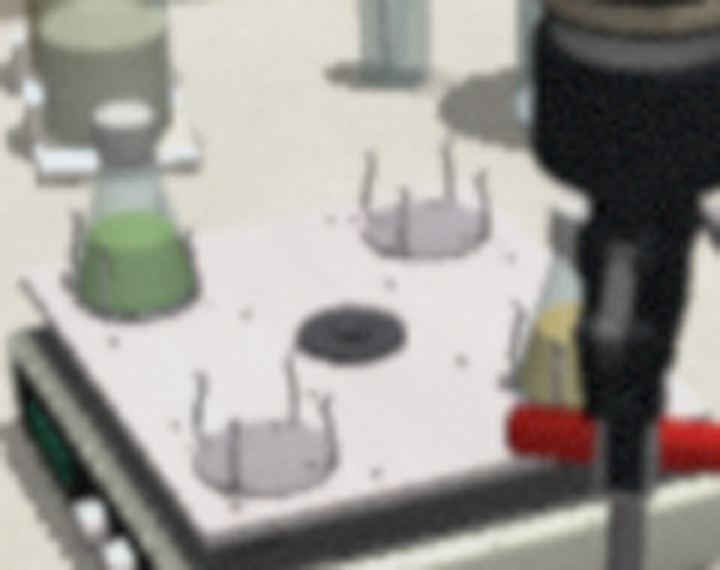

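Run:
```python
from h import *
s=get_image("side");t=get_image("top")
crop(s["frame"],312,235,60,50,13,"pics/s12.png",1.3)
f=s["frame"].astype(int)
for v in range(258,273): print(v,f[v,325:352,2])
for u,v in((337.3,265.1),(337.8,265.3)): print(atz(s,u,v,.045))
```

```text
258 [151 143 154 152 154 156 155 155 155 155 157 154 153 163 178 180 182 182
 181 178 183 183 180 179 177 165 134]
259 [144 139 147 155 154 155 155 155 156 157 156 155 158 163 177 179 182 181
 178 179 180 182 179 181 179 164 125]
260 [127 129 128 141 146 146 150 155 156 154 155 157 163 172 177 180 182 180
 182 180 181 182 183 183 179 158 121]
261 [105 105  98 109 114 113 126 148 156 154 155 161 170 173 179 180 179 180
 182 182 182 180 182 181 177 152 115]
262 [ 89  83  79  85  85  86 111 145 154 150 148 147 152 156 159 164 174 178
 178 181 182 180 182 179 174 145 118]
263 [ 85  78  78  81  78  80 108 142 142 133 123 117 120 121 127 136 151 166
 169 175 176 177 174 177 167 136 114]
264 [ 97  96  95  96  97 101 117 140 135 111 103  99  96  98  96 101 124 149
 160 164 163 165 168 165 152 119 119]
265 [132 133 134 136 136 134 136 136 124 103  98  95  94  91  89  92 110 142
 153 156 156 160 159 157 145 116 125]
266 [146 148 153 153 152 153 151 146 128 113 104 101  95  90  94  95 114 144
 157 156 156 156 156 153 139 111 126]
267 [152 154 155 153 154 155 156 151 147 139 128 115 110 114 116 129 143 157
 159 159 160 159 155 152 135 111 134]
268 [155 156 154 156 153 156 157 156 161 165 162 158 155 157 159 163 169 172
 172 171 173 168 162 148 129 114 144]
269 [156 155 153 155 156 156 155 157 166 177 179 177 178 177 178 177 179 182
 179 179 180 181 174 158 122 115 151]
270 [154 154 154 155 157 155 158 165 172 179 181 180 183 182 180 182 179 179
 181 180 181 182 176 162 123 118 159]
271 [144 146 147 148 147 151 154 167 172 178 181 181 180 178 184 180 182 183
 179 182 182 183 180 163 119 125 166]
272 [114 119 120 122 126 128 135 151 159 160 170 172 172 172 175 178 175 179
 178 183 181 181 176 151 113 127 168]
[ 0.515023   -0.30576657  0.045     ]
[ 0.5159079  -0.30682162  0.045     ]
```

View pics/s12.png

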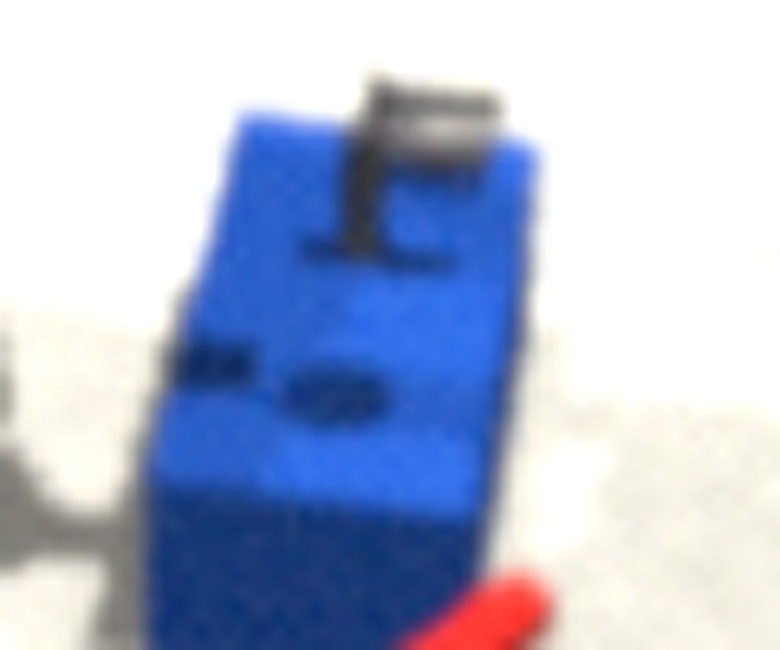

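Emit:
move_arm([
  [-0.003, -0.022, -0.2, 0, 0, 0],
  [-0.003, -0.022, -0.45, 0, 0, 0],
  [-0.003, -0.022, -0.7, 0, 0, 0],
  [-0.003, -0.022, -0.85, 0, 0, 0],
  [-0.003, -0.022, -0.9, 0, 0, 0],
  [-0.003, -0.022, -0.9, 0, 0, 0],
])

```text
t: 27.48
tool_pos: [0.5156, -0.3042, 0.1478]
tool_rot: [0.395, 1.534, -0.395]
contact_force: [-0.3, -0.5, -1.5]
opening: 0.0143
```

```bash
python3 st.py
python3 - <<'E'
from h import *
s=get_image("side")
crop(s["frame"],312,220,60,60,10,"pics/s13.png",1.2)
p=get_obs()["tool_pos"]; print(proj(s,p-[0,0,.0919]),proj(s,[p[0],p[1],.045]))
E
```

```text
t 27.475 pos mm [ 515.6 -304.2  147.8] F [-0.3 -0.5 -1.5] M [-0.001  0.018  0.048] op 14.3 yaw_y deg 61.13 tilt x,y deg [ 0.03 -0.02] q6 -1.724
[337.60333264 260.94030731] [337.47071629 264.67267607]
```

View pics/s13.png

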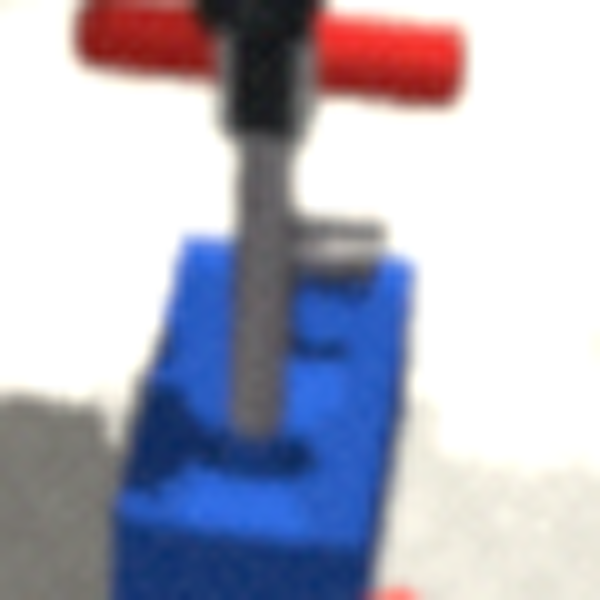

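Emit:
move_arm([
  [0, 0, -0.05, 0, 0, 0],
  [0, 0, -0.1, 0, 0, 0],
  [0, 0, -0.15, 0, 0, 0],
  [0, 0, -0.15, 0, 0, 0],
])

```text
t: 28.02
tool_pos: [0.5148, -0.3037, 0.1283]
tool_rot: [0.396, 1.536, -0.395]
contact_force: [0.7, 0.4, -1.7]
opening: 0.0141
```

```bash
python3 st.py
```

```text
t 28.025 pos mm [ 514.8 -303.7  128.3] F [ 0.7  0.4 -1.7] M [-0.039  0.011  0.039] op 14.1 yaw_y deg 61.12 tilt x,y deg [-0.08  0.06] q6 -1.724
```

Emit:
move_arm([
  [0, 0, -0.07, 0, 0, 0],
  [0, 0, -0.14, 0, 0, 0],
  [0, 0, -0.2, 0, 0, 0],
  [0, 0, -0.24, 0, 0, 0],
  [0, 0, -0.25, 0, 0, 0],
  [0, 0, -0.25, 0, 0, 0],
])

```text
t: 28.78
tool_pos: [0.5154, -0.3041, 0.0994]
tool_rot: [0.395, 1.534, -0.395]
contact_force: [0.5, -0.6, -1.0]
opening: 0.0143
```

```bash
python3 st.py
```

```text
t 28.775 pos mm [ 515.4 -304.1   99.4] F [ 0.5 -0.6 -1. ] M [-0.039  0.041  0.013] op 14.3 yaw_y deg 61.12 tilt x,y deg [ 0.01 -0.01] q6 -1.724
```

Emit:
move_arm([
  [0, 0, -0.01, 0, 0, 0],
  [0, 0, -0.018, 0, 0, 0],
  [0, 0, -0.018, 0, 0, 0],
])

```text
t: 29.15
tool_pos: [0.5153, -0.3041, 0.0971]
tool_rot: [0.395, 1.534, -0.395]
contact_force: [0.1, 0.3, -1.0]
opening: 0.0139
```

```bash
python3 st.py
```

```text
t 29.15 pos mm [ 515.3 -304.1   97.1] F [ 0.1  0.3 -1. ] M [ 0.023 -0.034  0.025] op 13.9 yaw_y deg 61.12 tilt x,y deg [-0. -0.] q6 -1.724
```

Emit:
move_arm([
  [0, 0, -0.004, 0, 0, 0],
  [0, 0, -0.007, 0, 0, 0],
  [0, 0, -0.007, 0, 0, 0],
])

```text
t: 29.52
tool_pos: [0.5156, -0.3042, 0.097]
tool_rot: [0.395, 1.534, -0.395]
contact_force: [-0.8, 0.4, 2.9]
opening: 0.0144
```

```bash
python3 st.py
```

```text
t 29.525 pos mm [ 515.6 -304.2   97. ] F [-0.8  0.4  2.9] M [0.203 0.201 0.024] op 14.4 yaw_y deg 61.13 tilt x,y deg [ 0.03 -0.02] q6 -1.724
```

Emit:
move_arm([
  [0, 0, 0, 0, 0, 0],
  [0, 0, 0, 0, 0, 0],
  [0, 0, 0, 0, 0, 0],
  [0, 0, 0, 0, 0, 0],
], gripper=0.4)

```text
t: 30.02
tool_pos: [0.5153, -0.3041, 0.0962]
tool_rot: [0.395, 1.535, -0.395]
contact_force: [0.1, 0.2, -0.0]
opening: 0.0515
```

```bash
python3 st.py
python3 - <<'E'
from h import *
s=get_image("side")
crop(s["frame"],290,190,90,90,7,"pics/s14.png",1.1)
E
```

```text
t 30.025 pos mm [ 515.3 -304.1   96.2] F [ 0.1  0.2 -0. ] M [0.018 0.    0.053] op 51.5 yaw_y deg 61.12 tilt x,y deg [-0.  0.] q6 -1.724
```

View pics/s14.png

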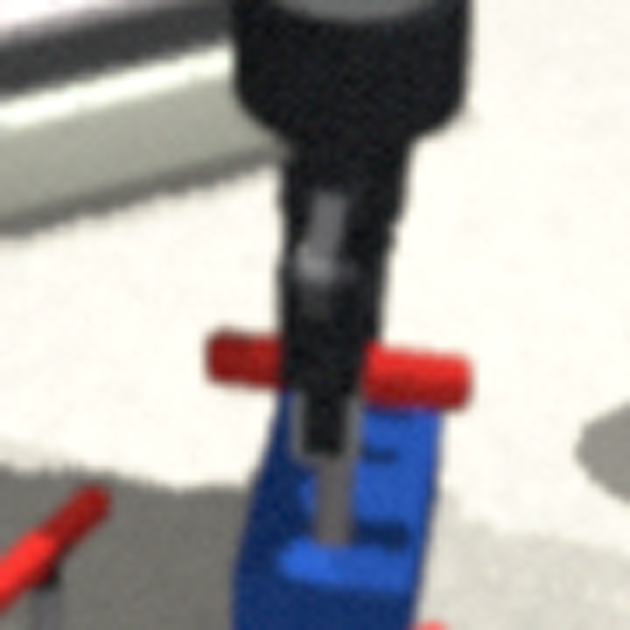

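Released, and the key stands upright. Next I lift straight up and move clear.

Emit:
move_arm([
  [0, 0, 0.08, 0, 0, 0],
  [0, 0, 0.25, 0, 0, 0],
  [0, 0, 0.5, 0, 0, 0],
  [0, 0, 0.8, 0, 0, 0],
  [0, 0, 1.0, 0, 0, 0],
])

```text
t: 30.7
tool_pos: [0.5162, -0.3047, 0.2207]
tool_rot: [0.393, 1.53, -0.396]
contact_force: [0.5, -0.5, 0.5]
opening: 0.0514
```

Emit:
move_arm([
  [0, 0, 0.4, 0, 0, 0],
  [-0.3, -0.2, 0.7, 0, 0, 0],
  [-0.6, -0.5, 0.7, 0, 0, 0],
  [-0.9, -0.9, 0.7, 0, 0, 0],
  [-0.9, -0.9, 0.7, 0, 0, 0],
])

```text
t: 31.32
tool_pos: [0.4052, -0.4147, 0.3024]
tool_rot: [0.397, 1.532, -0.401]
contact_force: [0.6, 0.7, 0.1]
opening: 0.0515
```

Emit:
move_arm([
  [-0.3, -0.3, 0, 0, 0, 0],
  [-0.6, -0.6, 0, 0, 0, 0],
  [-0.9, -0.9, 0, 0, 0, 0],
  [-0.9, -0.9, 0, 0, 0, 0],
  [-0.9, -0.9, 0, 0, 0, 0],
])

```text
t: 31.95
tool_pos: [0.3002, -0.5195, 0.3012]
tool_rot: [0.394, 1.533, -0.395]
contact_force: [1.3, 0.4, 0.5]
opening: 0.0515
```

```bash
python3 st.py
python3 - <<'E'
from fit import *
t=get_image("top");s=get_image("side")
cv2.imwrite("pics/t15.png",t["frame"][:,:,::-1]);cv2.imwrite("pics/s15.png",s["frame"][:,:,::-1])
bt=(380,205,418,255);bs=(312,228,366,256)
x0=[.5155,-.303,-.505];st=[.005,.005,.05]
print("bar t",fit([t],[bt],redness,barpts,x0,st))
print("bar s",fit([s],[bs],redness,barpts,x0,st))
print("bar ts z",fit([t,s],[bt,bs],redness,barpts,x0+[.114],st+[.005]))
a=cv2.imread("pics/top0.png").astype(int);b=t["frame"][:,:,::-1].astype(int)
d=np.abs(a-b).max(2); cv2.imwrite("pics/d15.png",np.clip(d*3,0,255).astype(np.uint8))
E
```

```text
t 31.95 pos mm [ 300.2 -519.5  301.2] F [1.3 0.4 0.5] M [-0.026 -0.036  0.015] op 51.5 yaw_y deg 61.16 tilt x,y deg [ 0.06 -0.03] q6 -2.239
bar t (array([ 0.51481095, -0.30399929, -0.5102839 ]), np.float64(0.06609873282820006))
bar s (array([ 0.51467424, -0.3045638 , -0.50645353]), np.float64(0.08096142340671995))
bar ts z (array([ 0.51442597, -0.30398411, -0.50628285,  0.11369161]), np.float64(0.1471068188167759))
```

View pics/t15.png

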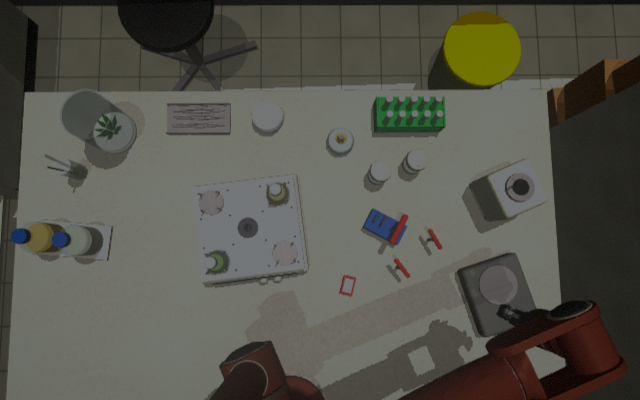

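View pics/s15.png

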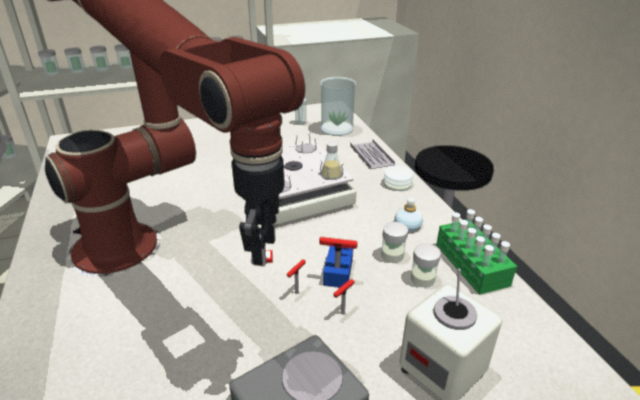

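View pics/d15.png

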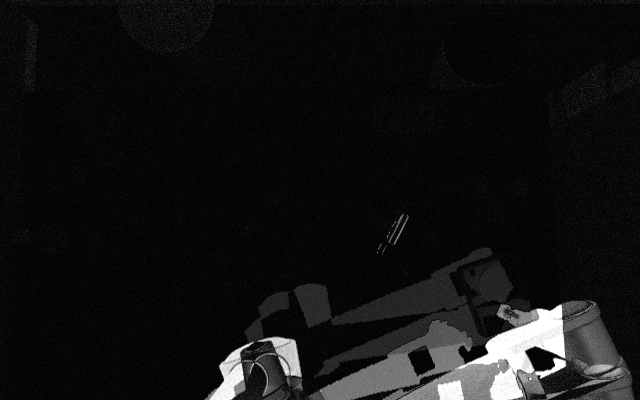

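```bash
python3 -c "
from station import finish_job
print(finish_job())"
```

```text
the job is handed in; nothing more can be done
None
```

I tightened the screw to its stop, put the key back upright in its hole in the stand, and handed the job in at about 32 s of robot time.

**Key and socket:** I took the longest of the three red T-handle keys, the one standing in the blue stand. Lowered into the well, it met no resistance at the screw face and went about 9 mm into the socket. It had lined up by chance, so I never needed to press and turn to find the hexagon.

**Tightening:** I turned it clockwise about 60°, with a running torque of about 0.03–0.12 N m. It then came up firm at about 0.26–0.29 N m; one noisy reading was 0.35, still under the 0.5 limit. I never pressed on the screw. Before pulling the key straight out, I backed off 5°, within the socket's play, until the torque was near zero.

**Last checks:**
- **Key:** both cameras place the bar at its standing height (0.114 m) and at its original angle. It stands about 2 mm from where it started, because I centred it on the hole seen in the side view.
- **Bench:** comparing top pictures from before and after shows only the key and the arm (with its shadow) changed.
- **Disagreement:** the two cameras differed by about 3 mm on the hub's position and placed the key about 3 mm off the hole's centre. The key entered both without contact problems.
- **Not checked directly:** the screw's angle cannot be seen, so "at its stop" rests on the jump in torque.

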